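Show a fuel injector's nose to the inspection camera

ROBOT

A 7-joint arm with a two-finger parallel gripper is mounted at the origin on the work surface. World frame = base frame: x ahead of the robot, y to its left, z up, the work surface at z = 0. Lengths are in m, angles in rad, forces in N, time in s.
With the tool pointing down it reaches from about 0.35 to 0.9 m from the base axis. Payload 19.9 kg.
Tool frame: the origin (TCP) lies on the front face of the gripper's body, between the roots of the fingers; the fingertips stand 97 mm ahead of it and the grasp point (between the pads) lies 78 mm ahead of it; z points along the fingers, x is the direction in which the jaws open and shut, and the axes are right-handed (so a half turn about z gives the same grasp; the last joint's range is limited). The gripper opens to 94 mm and grips with 3 to 60 N. Pads are 16 mm wide; open, the fingers measure 119 mm over their backs; the gripper's body (75 mm by 177 mm) begins 78 mm behind the grasp point.
Start: joints at [1.188, 0.417, -0.01, 1.614, 0.005, 1.111, -0.053], TCP at [0.209, -0.589, 0.303] pointing down, gripper open.
Joint ranges: [-2.81, 2.81], [-0.39, 2.02], [-1.27, 1.25], [0.06, 2.57], [-1.19, 4.33], [0.19, 2], [-2.82, 2.82]. Speed limits (rad/s): [1.89, 1.89, 2.39, 2.39, 3.01, 3.01, 3.01].

INTERFACE

Orientations are given as a 3x3 rotation matrix whose columns are the frame's x, y, z axes.
In Python, from bench import env, camera, workorder gives the robot as it stands. The module is installed in compiled form; this text tells all that it offers.
- The arm moves only by the tool arm_command, never from a script. Its argument "rows" is one flat list of numbers, 4 for each row, row after row: the shift along the tool's x, y, z in m, then the turn about the tool's z in rad. In form: [x, y, z, roll, x, y, z, roll, ...]. A call has 1 to 10 rows; each row shifts and turns the commanded pose from where the row before left it, along the tool's axes as they then stand; what a row does not reach is not made up. A row lasts 1/10 s, in which the tool goes at most 50 mm and 8.59 degrees, less where a joint would pass 70% of its speed; a pose out of reach is approached as far as the arm can. A call with a gripper value outside its range is refused whole. "gripper" is the opening, from 0 (shut) to 1 (fully open), set as the call begins (left out, the last holds). The fingers move at their own pace and stop on an object; the grip force is fixed at half the most. Time passes only in rows, so rows that do not move let the fingers close. It gives the time, the measured TCP pose, the force and the opening at its end, in the units of the state.
- env.get_state(): the state, without advancing time (a new reading comes with each control period).
- camera(name): name is "side" or "top" or "wrist"; returns a dict with "color" (400x640x3 uint8, red, green, blue), "fx", "fy", "cx", "cy" (pixels), "R" (3x3) and "t" (3): a world point X has camera coordinates R X + t. Camera axes: x right, y down, z forward; pixel columns grow to the right and rows downward; lengths in m; the calibration is good to about 2 mm. A picture is of the moment at which its call begins. There is no depth.
- workorder.finish_job(): hands the job in, once; it reports no verdict.
The state is a dict: "time": time; "joint_positions": joint angles; "qd": joint speeds; "effort": joint torques, N m; "eef_pos": TCP position; "eef_rot": TCP orientation; "wrist_force": force on the tool from outside, world axes, zero at the start; "ft_torque": the same for the moment, N m; "opening": opening from 0.0 (shut) to 1.0 (fully open).
Only numpy, scipy, OpenCV 4.12 (cv2) and the standard library are available. Lean on these libraries where they do the work, as an engineer would, in place of code of your own. Each camera call takes 0.05 s, during which the arm holds its last target.

TASK

The bolts of the hold-down yoke on the manifold block are already out: lift the yoke off, hang it astride the bar of the little stand and let go of it; then draw out the injector that stood under the yoke and hold it up to the inspection camera, nose towards the lens, in line with the lens's line of sight, the tip of the nose 80 mm from the glass. Finish while holding it still there in the air, gripped by the fingers; do not put it down. Leave the camera and everything else on the bench where they are.

Things in the scene. Friction and masses are not known exactly. Their poses are not given: they have to be found in the camera images.
- block: Aluminium manifold block fixed to the bench, 100 (x) by 190 (y) by 40 mm high, origin at the centre of its underside, z up. Three upright bores of 18 mm in a row along its y axis, at y = -62, 0 and +62 mm, each with a fuel injector standing in it; the yoke stands over one of them.
- yoke: Loose steel arch, 0.2 to 0.31 kg, 98 mm high, standing on the block over one injector. Origin midway between its feet, at their underside; z up, arch in its x-z plane, x across the block. Legs 44 mm apart inside, feet out to x = +-46 mm, 26 mm wide (y). Crossbar 60 (x) by 18 (y) mm, from 56 to 70 mm up; on it a black rubber-covered grip lug 34 (x) by 16 (y) mm, from 70 to 98 mm up.
- yoke_grip (a point): Point in the yoke's grip lug, 12 mm below its top, 30 mm above the crossbar's underside and 86 mm above the feet; axes as the yoke's. The lug is gripped along y (16 mm).
- rail: Stand fixed to the bench with a horizontal round steel bar along its y axis, between two posts 220 mm apart. Bar 14 mm thick, its axis 130 mm above the bench (top at 137 mm). Origin on the bench under the middle of the bar.
- rail_mid (a point): Middle of the bar, on its axis; y along the bar, z up.
- injector: The injector under the yoke, 0.07 to 0.12 kg, round, 78 mm long; origin at the tip of its nose, z from nose to head. Nose 34 mm long, 14 mm thick, tapering to 8 mm at the tip; head black, 44 mm long, 24 mm thick. It stands loose in the bore, nose down, 2 mm play all round, the head resting on the block's top; the head's top is 84 mm above the bench, 12 mm below the crossbar.
- injector_head (a point): Middle of the injector's head, on its axis, 56 mm from the tip of the nose and 22 mm below its top; the place to grip it.
- injector_nose (a point): Tip of the injector's nose; z along the injector from nose to head.
- camera: Stand of the inspection camera, fixed to the bench: grey foot 96 mm across, two cheeks 88 mm apart over their outsides, 112 mm high. Origin at the centre of its underside. The camera, a black barrel of 44 mm with a white ring light of 60 mm, tilts between the cheeks about a level axis along the stand's y, 100 mm above the bench.
- camera_head (a joint): Tilt of the camera from looking straight up (0) towards the stand's -x side, the robot's side (rad); held by friction. Not to be moved.
- lens (a point): Centre of the lens glass, at the front end of the camera, 40 mm from its tilt axis. Its z axis is the line of sight, pointing out of the camera, up and towards the robot's side.
- neighbour1_head (a point): Middle of the head of an injector in another bore, like the one to be inspected (same size). Bystander.
- neighbour2_head (a point): Middle of the head of an injector in another bore, like the one to be inspected (same size). Bystander.
- bolt1: Loose bolt standing on its head beside the block, 22 mm across, 45 mm high. Bystander, origin at its underside.
- bolt2: Another such bolt. Bystander.
- collar1: Grey plastic collar by the stand, 60 mm across, 50 mm high. Bystander, origin at its underside.
- collar2: Another such collar. Bystander.
- wrench: Wrench lying on the bench. Bystander.
- spray: Spray can, 60 mm across, 150 mm high. Bystander, origin at its underside.
Mind the look-alikes: they are no part of the job. Leave any red, turquoise or yellow look-alike of the injector alone.

How it is judged:
On the way, in this order (a step that is already met when the one before it is completed fails the run):
1. the yoke hangs astride the bar, let go and at rest (contact force between yoke and rail above 0.5 N and contact force between yoke and the arm below 0.1 N and contact force between yoke and the fingers below 0.1 N and z of yoke_grip in the frame of rail between 0.155 and 0.176 m and x of yoke_grip in the frame of rail between -0.025 and 0.025 m and y of yoke_grip in the frame of rail between -0.11 and 0.11 m and angle between yoke_grip's own z axis and vertical below 0.35 rad and linear speed of yoke below 0.03 m/s), for 0.3 s.
2. the injector is drawn clear of its bore, held by the fingers (height (world z) of injector_nose above 0.05 m and contact force between injector and the fingers above 1 N), for 0.1 s.
At the end, for the whole second after the job is handed in: Yoke astride the bar between the posts, upright within 0.35 rad, let go. Injector held still by the fingers alone, axis within 0.2 rad of the line of sight, nose first, its tip 65 to 95 mm from the glass and within 14 mm of the line of sight on either lens axis (all of step 1 and contact force between injector and the fingers above 1 N and contact force between injector and camera below 0.2 N and contact force between injector and block below 0.2 N and contact force between injector and rail below 0.2 N and contact force between injector and yoke below 0.2 N and height (world z) of injector_nose above 0.08 m and z of injector_nose in the frame of lens between 0.065 and 0.095 m and z of injector_head in the frame of lens above 0.11 m and angle between the z axis of injector_nose and the z axis of lens, either way round below 0.2 rad and x of injector_nose in the frame of lens between -0.014 and 0.014 m and y of injector_nose in the frame of lens between -0.014 and 0.014 m and linear speed of injector below 0.02 m/s and angular speed of injector below 0.2 rad/s); the arm keeps its last pose, push and grip.
It fails at once if the camera is knocked out of its place (distance of lens from where it was at the start of the episode above 0.01 m).
It fails at once if another injector is moved more than 30 mm (distance of any of neighbour1_head, neighbour2_head from where it was at the start of the episode above 0.03 m).
It fails at once if a bolt, collar, the wrench or the spray can is moved more than 30 mm (distance of any of bolt1, bolt2, collar1, collar2, wrench, spray from where it was at the start of the episode above 0.03 m).
It also fails if it takes over 58 s, if anything falls off the work surface, if the arm or the gripper's body presses on something with over 40 N, if the wrist force passes 120 N, or if a joint passes its speed limit or range.

## Working session

There is one attempt and no reset: what is moved stays moved. The work goes in short steps, Python scripts to look and compute and a tool call to move; the robot and the scene stay as the last step left them, time stands still between calls to the robot, and variables do not carry over. Pictures are saved under pics/ and viewed, and the job is handed in when it is done.

Besides the shell and the picture viewer there is one more tool, called after "Request:" by a JSON object that holds its "fn" and its "kwargs", one argument or row to a line. arm_command: Moves the arm, as the interface text tells. Its arguments: {"type":"object","properties":{"rows":{"type":"array","items":{"type":"number"}},"gripper":{"type":"number"}},"required":["rows"]}

```bash
mkdir -p pics; ls; python3 - <<'E'
from bench import env, camera, workorder
import cv2,numpy as np
s=env.get_state()
for k in s: print(k,np.round(s[k],3).tolist())
for n in ["side","top","wrist"]:
    c=camera(n); cv2.imwrite(f"pics/a_{n}.png",c["color"][:,:,::-1])
    print(n,c["fx"],c["fy"],c["cx"],c["cy"],np.round(c["R"],4).tolist(),np.round(c["t"],4).tolist())
E
```

```text
pics
time 0.0
joint_positions [1.189, 0.418, -0.01, 1.614, 0.005, 1.111, -0.053]
qd [0.001, -0.0, -0.0, 0.0, 0.001, 0.002, 0.001]
effort [-0.0, -85.126, 0.639, -42.599, -0.049, 0.019, 0.0]
eef_pos [0.209, -0.589, 0.302]
eef_rot [[0.334, -0.942, -0.001], [-0.942, -0.334, 0.001], [-0.001, 0.0, -1.0]]
wrist_force [-0.893, 0.043, 0.324]
ft_torque [0.023, 0.002, -0.045]
opening 0.996
side 424.04910769027913 424.04910769027913 315.61606926227137 201.86033079760557 [[0.9699, -0.2435, -0.0043], [-0.1807, -0.7075, -0.6832], [0.1633, 0.6634, -0.7302]] [-0.5435, 0.1531, 1.0599]
top 506.95639902620866 506.95639902620866 322.1061400538576 200.03321891406716 [[-0.0871, -0.9962, -0.0068], [-0.9751, 0.0866, -0.2043], [0.2041, -0.0112, -0.9789]] [0.0098, 0.5638, 1.432]
wrist 298.07387359314646 298.07387359314646 322.657814412355 204.01756724937232 [[0.3342, -0.9425, -0.0023], [-0.9086, -0.3228, 0.2649], [-0.2504, -0.0864, -0.9643]] [-0.6227, -0.0282, 0.3923]
```

View pics/a_side.png

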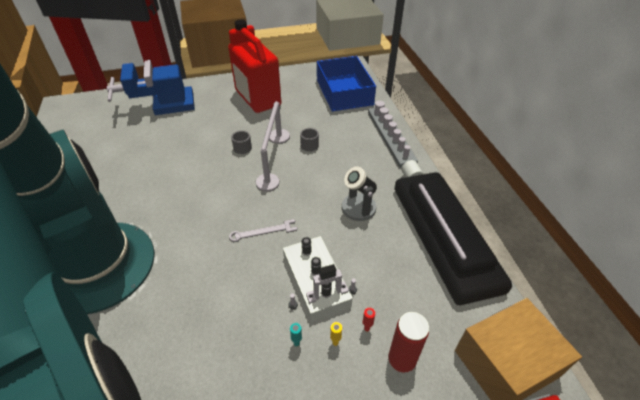

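View pics/a_top.png

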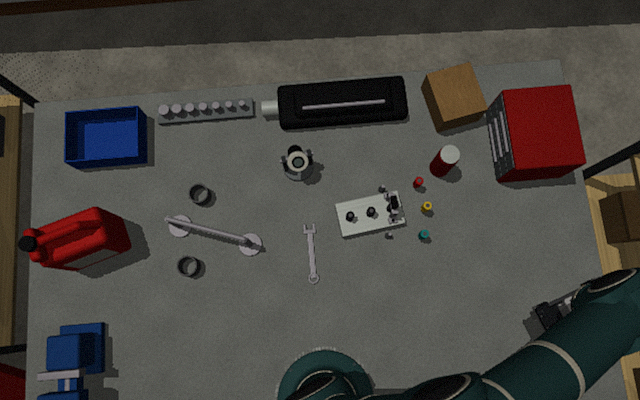

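View pics/a_wrist.png

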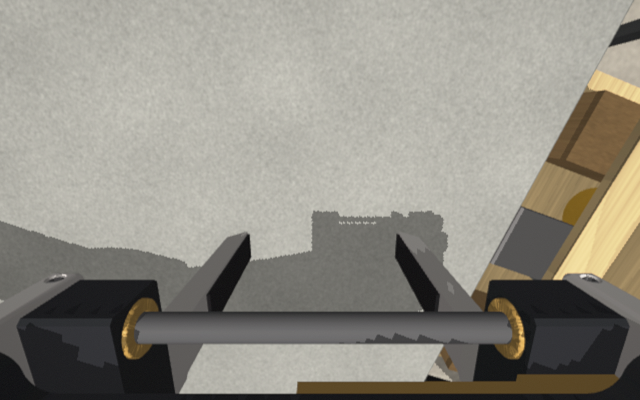

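```bash
cat > h.py <<'E'
import cv2,numpy as np
def load(n):
    d=np.load(f"pics/{n}.npz"); return d
def snap(name,tag):
    from bench import camera
    c=camera(name); cv2.imwrite(f"pics/{tag}.png",c["color"][:,:,::-1])
    np.savez(f"pics/{tag}.npz",**{k:np.asarray(v) for k,v in c.items()}); return c
def crop(tag,x0,y0,x1,y1,f,out):
    im=cv2.imread(f"pics/{tag}.png")[y0:y1,x0:x1]
    im=cv2.resize(im,None,fx=f,fy=f,interpolation=cv2.INTER_CUBIC)
    for x in range((x0+9)//10*10,x1,10):
        cv2.line(im,((x-x0)*f,0),((x-x0)*f,6),(0,0,255),1); 
        if x%20==0: cv2.putText(im,str(x),((x-x0)*f,18),0,.4,(0,0,255),1)
    for y in range((y0+9)//10*10,y1,10):
        cv2.line(im,(0,(y-y0)*f),(6,(y-y0)*f),(0,0,255),1); cv2.putText(im,str(y),(8,(y-y0)*f+4),0,.4,(0,0,255),1)
    cv2.imwrite(f"pics/{out}.png",im)
def ray(c,u,v):
    d=np.array([(u-c["cx"])/c["fx"],(v-c["cy"])/c["fy"],1.]); R=np.array(c["R"]);t=np.array(c["t"])
    return -R.T@t, R.T@d
def plane(c,u,v,z):
    o,d=ray(c,u,v); return o+d*(z-o[2])/d[2]
def tri(c1,p1,c2,p2):
    A=[];b=[]
    o1,d1=ray(c1,*p1);o2,d2=ray(c2,*p2)
    k=np.linalg.lstsq(np.c_[d1,-d2],o2-o1,rcond=None)[0]
    a=o1+k[0]*d1;b=o2+k[1]*d2
    return (a+b)/2, np.linalg.norm(a-b)
def proj(c,X):
    p=np.array(c["R"])@np.array(X)+np.array(c["t"]); return np.array([c["fx"]*p[0]/p[2]+c["cx"],c["fy"]*p[1]/p[2]+c["cy"]])
E
python3 - <<'E'
from h import *
snap("side","s0");snap("top","t0")
crop("s0",280,150,400,330,6,"x") 
crop("s0",280,225,380,325,6,"s0_block")
crop("t0",325,170,445,250,6,"t0_block")
crop("t0",260,130,340,190,8,"t0_cam")
crop("s0",320,150,400,230,7,"s0_cam")
crop("t0",150,170,280,290,5,"t0_rail")
E
```

```text
(no output)
```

View pics/s0_block.png

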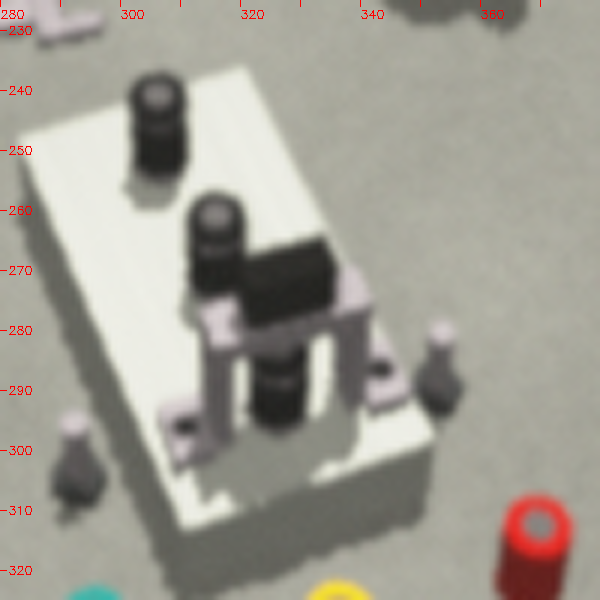

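View pics/t0_block.png

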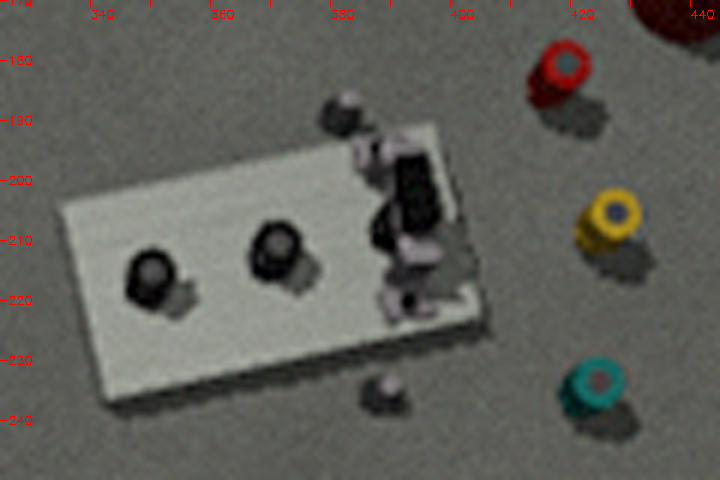

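View pics/t0_cam.png

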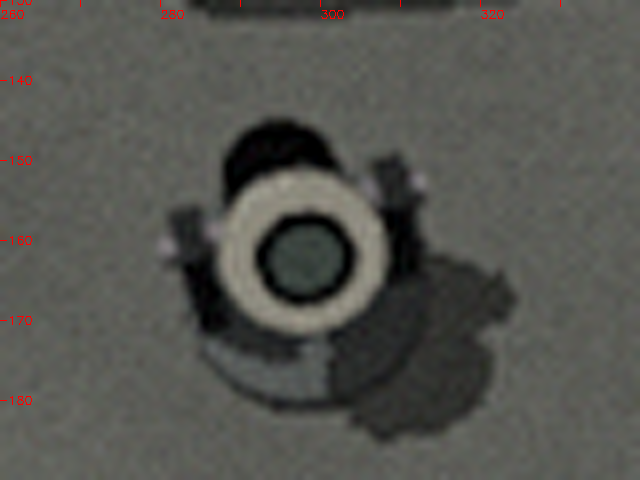

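View pics/s0_cam.png

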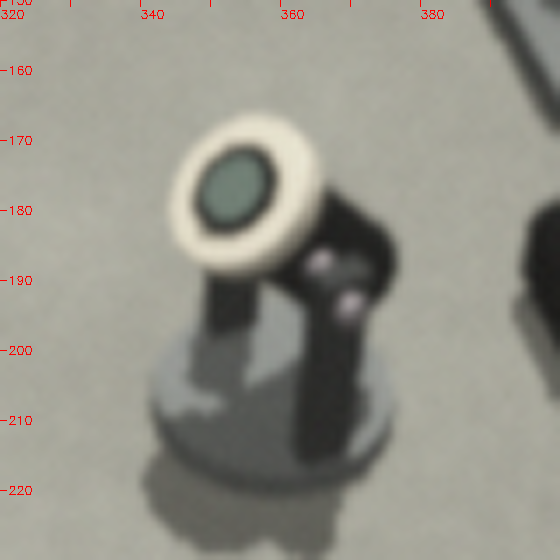

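View pics/t0_rail.png

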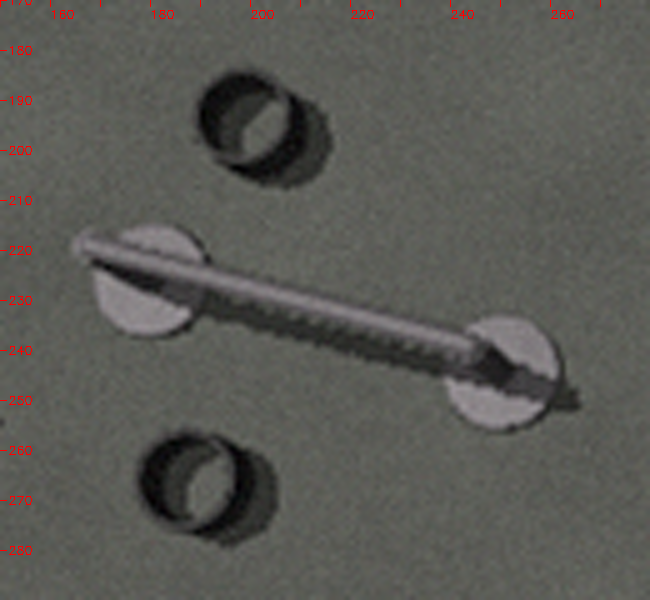

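```bash
python3 - <<'E'
from h import *
s=load("s0");t=load("t0")
np.set_printoptions(precision=4,suppress=True)
print("block top corners top-view z.04")
for p in [(334,204),(395,191),(403.5,223),(341.5,236.5)]: print(plane(t,*p,.04))
print("side")
for p in [(281,247.5),(319,236),(350,298),(309,313)]: print(plane(s,*p,.04))
print("inj tops n far, mid"); 
print(tri(s,(304.2,241),t,(348.5,215)),plane(t,348.5,215,.084)); print(tri(s,(314,260.5),t,(369.5,210.5)),plane(t,369.5,210.5,.084))
# lug top z=.138 corners
print("lug top side"); 
for p in [(319.5,270),(332.5,265),(334.5,270.5),(321.5,274.5)]: print(plane(s,*p,.138))
print("lug top top");
for p in [(390,195.5),(394.5,195),(397,206),(392,208)]: print(plane(t,*p,.138))
print("lens",tri(s,(352,177),t,(296.8,162)))
print("ring",tri(s,(353.5,177.5),t,(296.5,161.5)))
print("foot",plane(s,359,207,.006), plane(t,298.5,168,.0))
print("cheek bolts", plane(t,279.5,160.5,.1),plane(t,311,152.5,.1), plane(s,364.5,187,.1),plane(s,368.5,193,.1))
print("rail ends top", plane(t,168,219,.13),plane(t,246,240.5,.13), 'feet',plane(t,180,227,.0),plane(t,248,244,.0))
E
```

```text
block top corners top-view z.04
[ 0.5512 -0.0741  0.04  ]
[ 0.5745 -0.2591  0.04  ]
[ 0.4763 -0.2727  0.04  ]
[ 0.4525 -0.0871  0.04  ]
side
[ 0.4491 -0.0953  0.04  ]
[ 0.5484 -0.0835  0.04  ]
[ 0.5715 -0.2708  0.04  ]
[ 0.4745 -0.2841  0.04  ]
inj tops n far, mid
(array([ 0.5067, -0.112 ,  0.0697]), np.float64(0.004871481114409276)) [ 0.5067 -0.1111  0.084 ]
(array([ 0.515 , -0.1738,  0.0709]), np.float64(0.003569783298076334)) [ 0.5145 -0.1724  0.084 ]
lug top side
[ 0.5075 -0.2461  0.138 ]
[ 0.537  -0.2407  0.138 ]
[ 0.5373 -0.2549  0.138 ]
[ 0.5088 -0.2578  0.138 ]
lug top top
[ 0.542  -0.2281  0.138 ]
[ 0.5423 -0.2407  0.138 ]
[ 0.5107 -0.244   0.138 ]
[ 0.5063 -0.2295  0.138 ]
lens (array([0.6655, 0.0236, 0.1185]), np.float64(0.0031987414394649485))
ring (array([0.6692, 0.0244, 0.1148]), np.float64(0.001342606248178576))
foot [0.6883 0.0146 0.006 ] [0.6821 0.0236 0.    ]
cheek bolts [0.6816 0.0738 0.1   ] [ 0.6976 -0.0194  0.1   ] [ 0.6908 -0.0022  0.1   ] [ 0.6938 -0.0254  0.1   ]
rail ends top [0.5318 0.3924 0.13  ] [0.4527 0.1796 0.13  ] feet [0.5296 0.3957 0.    ] [0.4599 0.1932 0.    ]
```

```bash
python3 - <<'E'
from h import *
crop("s0",220,90,330,200,6,"s0_rail")
E
```

```text
(no output)
```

View pics/s0_rail.png

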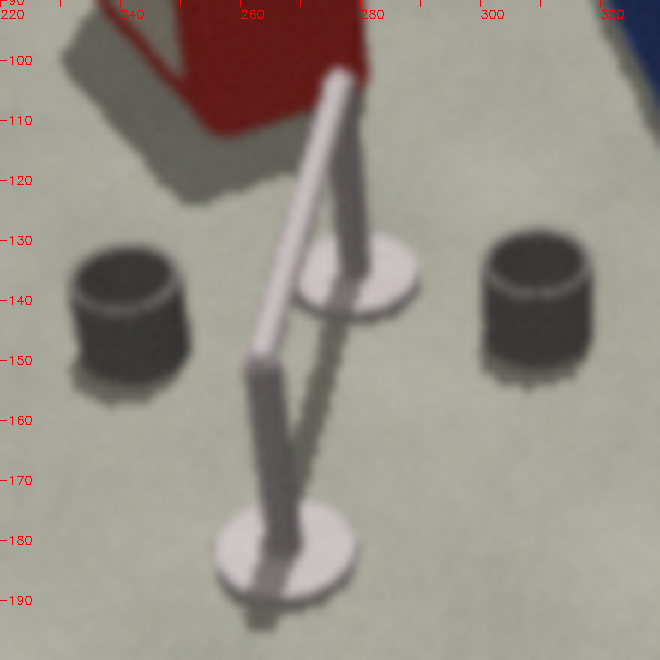

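Candidates for "the injector": black heads at side px (305,240), (314,260) and (327,285, under the yoke – chosen); coloured look-alikes turquoise (296,330), yellow (336,328), red (369,313) are ignored. The crop confirms that the black lug at (328,270) sits over the injector at (327,285). The two cameras disagree by about 9 mm in y, so I'll move over the yoke and measure with the wrist camera.

Request:
{"fn": "arm_command", "kwargs": {
  "rows": [0,0,0,0.1075,0,0,0,0.1075,-0.0256,-0.0298,0,0,-0.0256,-0.0298,0,0,-0.0256,-0.0298,0,0,-0.0256,-0.0298,0,0,-0.0256,-0.0298,0,0,-0.0256,-0.0298,0,0,-0.0256,-0.0298,0,0,-0.0256,-0.0298,0,0]
}}

```text
time: 1.25
eef_pos: [0.4205, -0.3546, 0.3027]
eef_rot: [[0.125, -0.992, 0.0], [-0.992, -0.125, -0.0], [0.0, -0.0, -1.0]]
wrist_force: [-0.6, -0.8, -1.0]
opening: 0.999
```

Request:
{"fn": "arm_command", "kwargs": {
  "rows": [-0.0256,-0.0298,0,0,-0.0256,-0.0298,0,0,-0.0256,-0.0298,0,0,-0.0256,-0.0298,0,0,0,0,0,0,0,0,0,0]
}}

```text
time: 1.85
eef_pos: [0.5254, -0.2388, 0.3024]
eef_rot: [[0.127, -0.992, -0.0], [-0.992, -0.127, 0.0], [-0.0, 0.0, -1.0]]
wrist_force: [0.2, -0.8, -0.1]
opening: 0.997
```

```bash
python3 - <<'E'
from h import *
from bench import env
s=env.get_state(); print(s["time"],s["eef_pos"],np.round(s["eef_rot"],4).tolist())
for n in ["wrist","side","top"]: snap(n,n[0]+"1")
crop("w1",160,60,480,300,2,"w1c")
E
```

```text
1.85 [ 0.52536899 -0.23884197  0.30239584] [[0.127, -0.9919, -0.0004], [-0.9919, -0.127, 0.0003], [-0.0003, 0.0004, -1.0]]
```

View pics/w1.png

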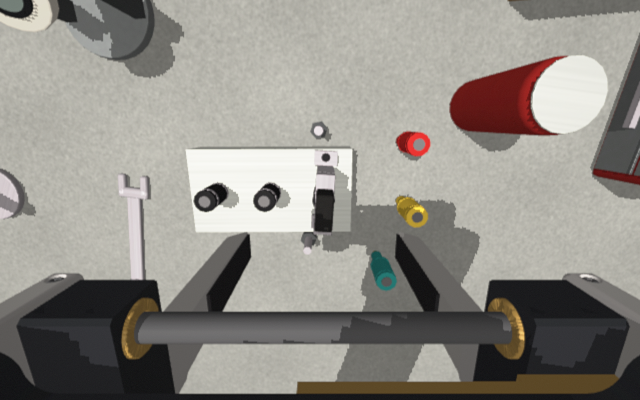

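```bash
python3 - <<'E'
from h import *
crop("w1",180,120,360,250,4,"w1c")
E
```

```text
(no output)
```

View pics/w1c.png

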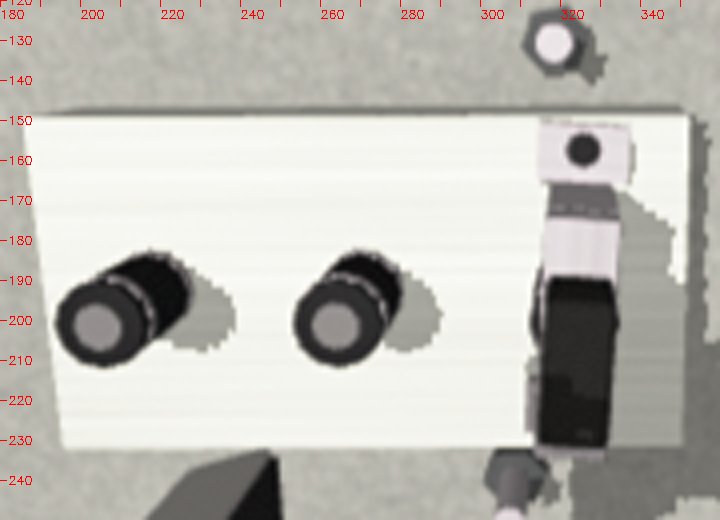

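```bash
python3 - <<'E'
from h import *
np.set_printoptions(precision=4,suppress=True)
w=load("w1");s=load("s0");t=load("t0"); h=.5
P=[plane(w,u-h,v-h,.04) for u,v in [(183,149),(349,149),(347,231),(192.5,231)]]
print(np.array(P), np.mean(P,0)); 
print("heads",plane(w,202.2-h,200.5-h,.084),plane(w,262-h,200.5-h,.084))
print("lug top near end edge", plane(w,312-h,231-h,.138),plane(w,328-h,231-h,.138))
for u in(313,330): print("lug mid",plane(w,u-h,212-h,.138))
print("yoke foot hole", plane(w,322-h,157-h,.05))
# what does the wrist estimate predict in s/t?
for P0 in P: print(proj(w,P0)+h,proj(s,P0)+h,proj(t,P0)+h)
E
```

```text
[[ 0.5517 -0.0726  0.04  ]
 [ 0.5757 -0.2605  0.04  ]
 [ 0.4771 -0.2729  0.04  ]
 [ 0.4529 -0.0845  0.04  ]] [ 0.5144 -0.1726  0.04  ]
heads [ 0.5071 -0.1124  0.084 ] [ 0.5151 -0.1743  0.084 ]
lug top near end edge [ 0.5084 -0.2296  0.138 ] [ 0.5102 -0.2436  0.138 ]
lug mid [ 0.5259 -0.2284  0.138 ]
lug mid [ 0.5277 -0.243   0.138 ]
yoke foot hole [ 0.5639 -0.231   0.05  ]
[183. 149.] [319.6881 232.9581] [333.9684 204.3805]
[349. 149.] [350.921 294.124] [395.9187 191.0496]
[347. 231.] [309.4824 308.7107] [404.0267 223.2099]
[192.5 231. ] [282.1943 244.2821] [341.0987 236.938 ]
```

Request:
{"fn": "arm_command", "kwargs": {
  "rows": [-0.0011,0,0.0234,0,-0.0011,0,0.0234,0,-0.0011,0,0.0234,0,-0.001,0,0.0232,0,0,0,0,0,0,0,0,0]
}}

```text
time: 2.6
eef_pos: [0.5244, -0.2359, 0.2098]
eef_rot: [[0.124, -0.992, -0.0], [-0.992, -0.124, -0.0], [0.0, 0.0, -1.0]]
wrist_force: [1.5, 0.2, 1.1]
opening: 0.996
```

```bash
python3 - <<'E'
from h import *
for n in ["wrist","side"]: snap(n,n[0]+"2")
crop("w2",160,150,480,390,2,"w2c")
E
```

```text
(no output)
```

View pics/w2c.png

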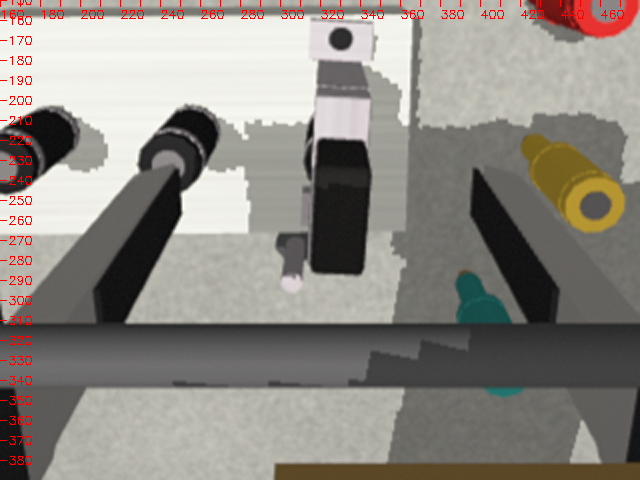

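```bash
python3 - <<'E'
from h import *
np.set_printoptions(precision=4,suppress=True)
w=load("w2"); h=.5
f=lambda a,b:(160+a/2-h,150+b/2-h)
for a,b in [(317,165),(371,168),(310,270),(363,274)]: print(plane(w,*f(a,b),.138))
for a,b in [(341,38)]: print("hole",plane(w,*f(a,b),.05))
P=[plane(w,*f(a,b),.113) for a,b in [(182,175),(472,170)]];print("pads",P,np.mean(P,0))
E
```

```text
[ 0.5418 -0.2297  0.138 ]
[ 0.5428 -0.2446  0.138 ]
[ 0.5094 -0.2316  0.138 ]
[ 0.5101 -0.247   0.138 ]
hole [ 0.5645 -0.2354  0.05  ]
pads [array([ 0.5235, -0.1878,  0.113 ]), array([ 0.5369, -0.2799,  0.113 ])] [ 0.5302 -0.2339  0.113 ]
```

Request:
{"fn": "arm_command", "kwargs": {
  "rows": [0.003,-0.0015,0,0,0,0,0,0]
}}

```text
time: 2.9
eef_pos: [0.5268, -0.2386, 0.2101]
eef_rot: [[0.125, -0.992, 0.001], [-0.992, -0.125, -0.001], [0.001, -0.001, -1.0]]
wrist_force: [-0.1, 0.6, 0.5]
opening: 1.001
```

Request:
{"fn": "arm_command", "kwargs": {
  "gripper": 0,
  "rows": [0,0,0,0,0,0,0,0,0,0,0,0,0,0,0,0,0,0,0,0,0,0,0,0,0,0,0,0]
}}

```text
time: 3.6
eef_pos: [0.5264, -0.2379, 0.2092]
eef_rot: [[0.126, -0.992, -0.0], [-0.992, -0.126, 0.0], [-0.0, 0.0, -1.0]]
wrist_force: [-0.1, -0.1, 0.6]
opening: 0.445
```

Request:
{"fn": "arm_command", "kwargs": {
  "rows": [0,0,0,0,0,0,0,0,0,0,0,0,0,0,0,0,0,0,0,0,0,0,0,0]
}}

```text
time: 4.2
eef_pos: [0.5264, -0.2379, 0.2092]
eef_rot: [[0.125, -0.992, -0.0], [-0.992, -0.125, 0.0], [-0.0, 0.0, -1.0]]
wrist_force: [0.8, -1.0, -2.0]
opening: 0.17
```

Request:
{"fn": "arm_command", "kwargs": {
  "rows": [0,0,-0.01,0,0,0,-0.02,0,0,0,-0.03,0,0,0,-0.03,0,0,0,-0.03,0,0,0,-0.03,0,0,0,-0.01,0,0,0,0,0]
}}

```text
time: 5.0
eef_pos: [0.5266, -0.2379, 0.3704]
eef_rot: [[0.126, -0.992, 0.002], [-0.992, -0.126, -0.001], [0.001, -0.002, -1.0]]
wrist_force: [-0.7, 0.0, -3.2]
opening: 0.167
```

```bash
python3 - <<'E'
from h import *
for n in ["wrist","side"]: snap(n,n[0]+"3")
crop("s3",260,150,380,330,4,"s3c")
E
```

```text
(no output)
```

View pics/w3.png

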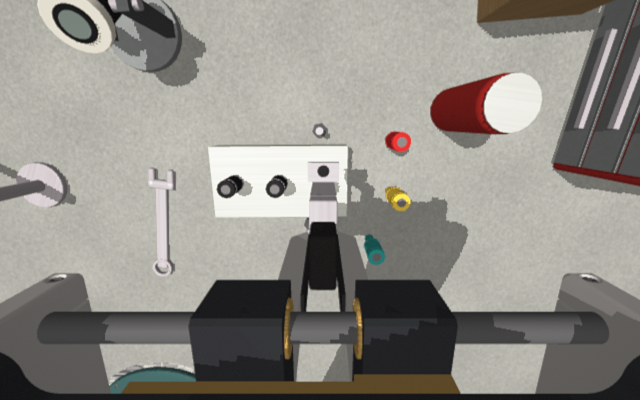

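View pics/s3.png

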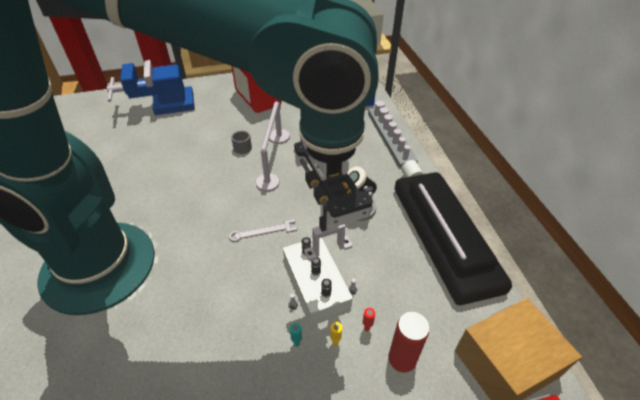

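The yoke is lifted upright and level, and three injectors are left standing at side px (305,240), (315,262), (326,285). Moving to the rail.

Request:
{"fn": "arm_command", "kwargs": {
  "rows": [-0.02,-0.001,0,0,-0.03,-0.002,0,0,-0.04,-0.003,0,0,-0.04,-0.003,0,0,-0.04,-0.003,0,0,-0.04,-0.003,0,0,-0.04,-0.003,0,0,-0.04,-0.003,0,0,-0.04,-0.003,0,0,-0.04,-0.003,0,0]
}}

```text
time: 6.1
eef_pos: [0.506, 0.1339, 0.3677]
eef_rot: [[0.125, -0.992, -0.002], [-0.992, -0.125, -0.0], [0.0, 0.002, -1.0]]
wrist_force: [0.6, -0.1, -2.8]
opening: 0.166
```

Request:
{"fn": "arm_command", "kwargs": {
  "rows": [-0.04,-0.002,0,0,-0.04,-0.002,0,0,-0.035,-0.002,0,0,-0.025,-0.001,0,0,-0.015,-0.001,0,0,0,0,0,0.12,0,0,0,0.12,0,0,0,0.12,0,0,0,0.12,0,0,0,0]
}}

```text
time: 7.1
eef_pos: [0.4954, 0.2866, 0.3683]
eef_rot: [[-0.35, -0.937, -0.001], [-0.937, 0.35, -0.001], [0.001, 0.001, -1.0]]
wrist_force: [-0.3, 0.6, -2.0]
opening: 0.168
```

```bash
python3 - <<'E'
from h import *
for n in ["wrist","side","top"]: snap(n,n[0]+"4")
E
```

```text
(no output)
```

View pics/w4.png

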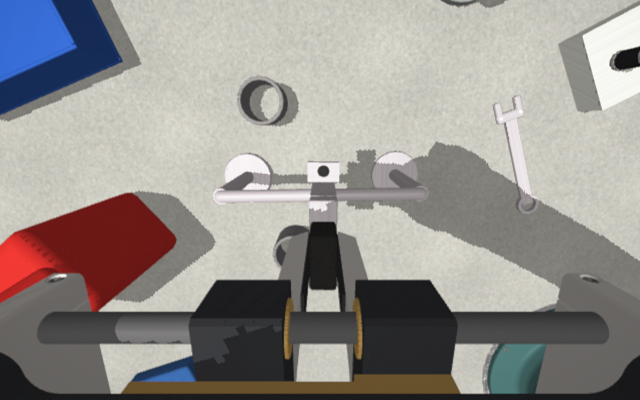

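View pics/s4.png

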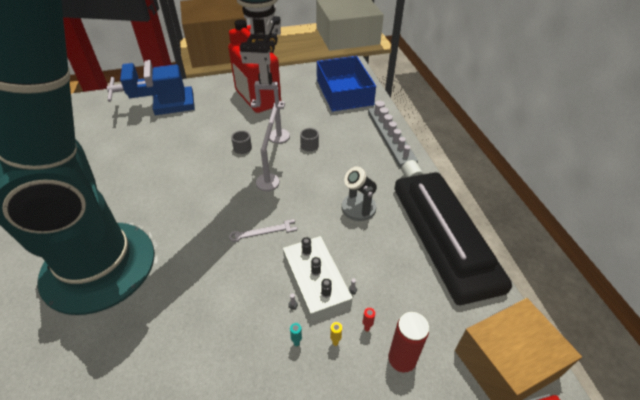

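```bash
python3 - <<'E'
from h import *
np.set_printoptions(precision=4,suppress=True)
w=load("w4")
from bench import env
s=env.get_state();p=s["eef_pos"];R=np.array(s["eef_rot"])
A=plane(w,217,196.5,.131);B=plane(w,426,193.5,.131);print(A,B,(A+B)/2,np.linalg.norm(A-B))
for X in (A,B,(A+B)/2): print("tool frame",R.T@(X-p))
crop("w4",200,140,440,300,3,"w4c")
t=load("t4")
E
```

```text
[0.533  0.3978 0.131 ] [0.4556 0.1808 0.131 ] [0.4943 0.2893 0.131 ] 0.23048165384068736
tool frame [-0.1172  0.0026  0.2377]
tool frame [0.1133 0.0007 0.2378]
tool frame [-0.002   0.0017  0.2378]
```

View pics/w4c.png

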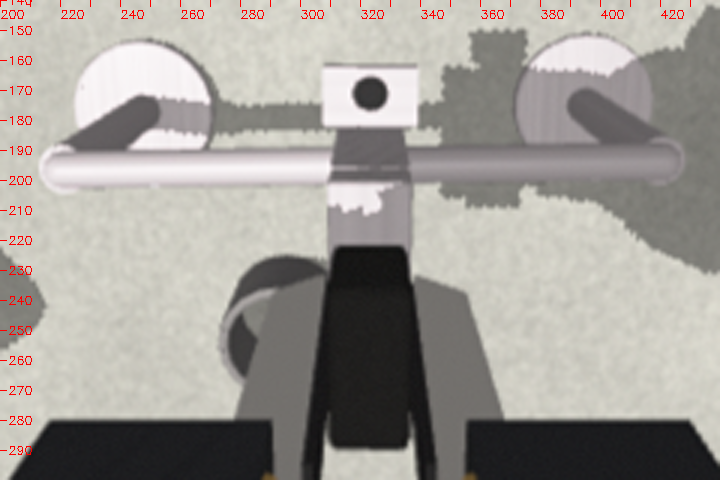

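View pics/t4.png

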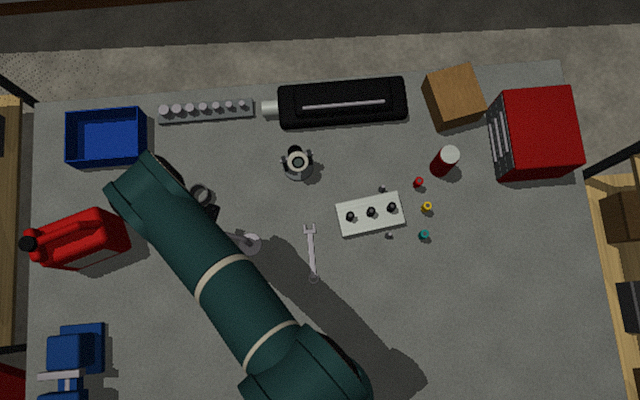

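Request:
{"fn": "arm_command", "kwargs": {
  "rows": [0,0.0015,0.02,0,0,0,0.03,0,0,0,0.03,0,0,0,0.02,0,0,0,0.01,0,0,0,0.004,0,0,0,0.002,0,0,0,0,0]
}}

```text
time: 8.05
eef_pos: [0.4942, 0.288, 0.254]
eef_rot: [[-0.346, -0.938, 0.001], [-0.938, 0.346, 0.001], [-0.001, -0.001, -1.0]]
wrist_force: [-0.5, 0.4, -2.7]
opening: 0.165
```

```bash
python3 - <<'E'
from h import *
for n in ["side"]: snap(n,n[0]+"5")
crop("s5",220,20,330,200,4,"s5c")
E
```

```text
(no output)
```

View pics/s5c.png

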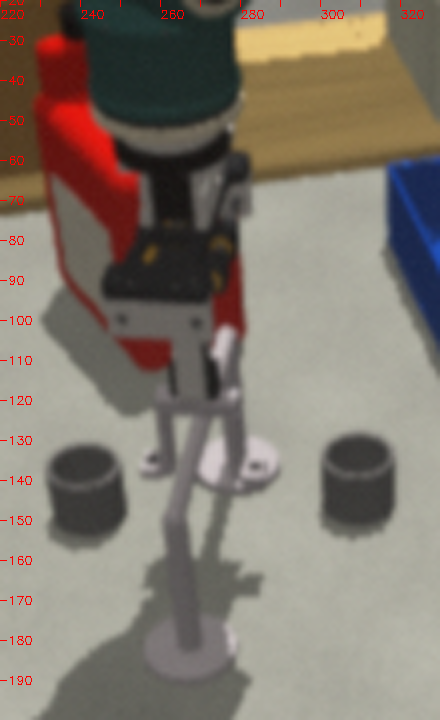

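Request:
{"fn": "arm_command", "kwargs": {
  "rows": [0,0,0.002,0,0,0,0.0015,0,0,0,0,0]
}}

```text
time: 8.4
eef_pos: [0.494, 0.2879, 0.2501]
eef_rot: [[-0.347, -0.938, 0.001], [-0.938, 0.347, 0.0], [-0.0, -0.0, -1.0]]
wrist_force: [-0.0, -0.5, 1.2]
opening: 0.166
```

Request:
{"fn": "arm_command", "kwargs": {
  "gripper": 0.5,
  "rows": [0,0,0,0,0,0,0,0,0,0,0,0,0,0,0,0,0,0,0,0,0,0,0,0]
}}

```text
time: 9.0
eef_pos: [0.4939, 0.2878, 0.2498]
eef_rot: [[-0.347, -0.938, -0.0], [-0.938, 0.347, 0.0], [-0.0, 0.0, -1.0]]
wrist_force: [-0.5, -0.1, -0.0]
opening: 0.5
```

Request:
{"fn": "arm_command", "kwargs": {
  "rows": [0,0,-0.01,0,0,0,-0.02,0,0,0,-0.03,0,0,0,-0.03,0,0,0,-0.02,0,0,0,0,0]
}}

```text
time: 9.6
eef_pos: [0.4944, 0.2884, 0.3633]
eef_rot: [[-0.347, -0.938, 0.004], [-0.938, 0.347, 0.002], [-0.004, -0.003, -1.0]]
wrist_force: [0.8, -0.5, -0.3]
opening: 0.499
```

```bash
python3 - <<'E'
from h import *
for n in ["side","wrist"]: snap(n,n[0]+"6")
crop("s6",220,60,330,200,4,"s6c")
crop("w6",200,140,440,300,3,"w6c")
E
```

```text
(no output)
```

View pics/s6c.png

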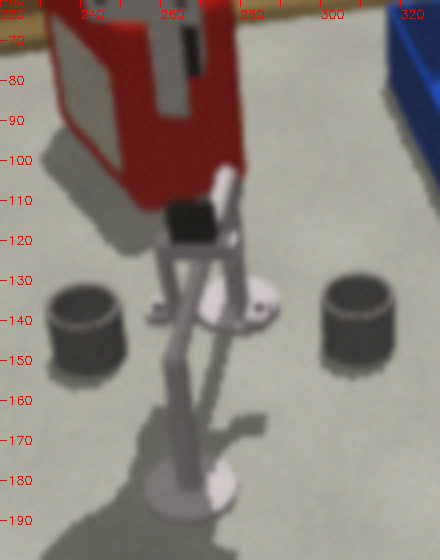

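View pics/w6c.png

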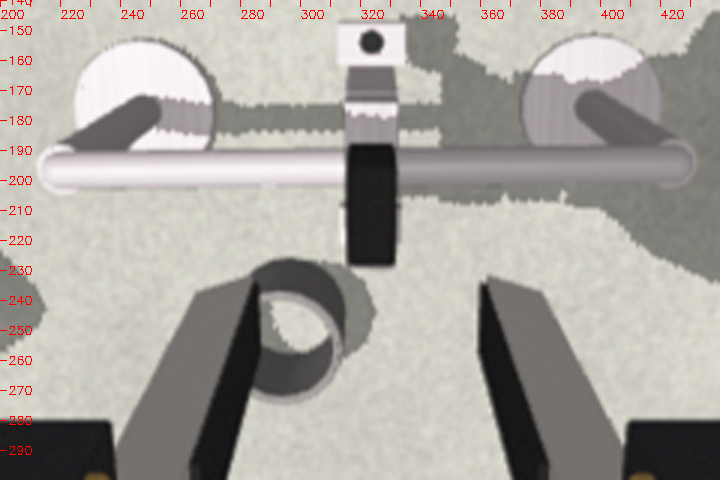

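```bash
python3 - <<'E'
from h import *
np.set_printoptions(precision=4,suppress=True)
crop("w3",30,0,200,80,4,"w3cam"); crop("w1",0,0,160,70,4,"w1cam")
for n in("s0","t0"): c=load(n); print(n, -c["R"].T@c["t"])
w=load("w1"); print("bolt1 top", plane(w,318,130,.045),"bolt2 top",plane(w,308,249,.045))
E
```

```text
s0 [ 0.3817 -0.7272  0.8762]
t0 [ 0.2584 -0.0231  1.5171]
bolt1 top [ 0.5918 -0.2235  0.045 ] bolt2 top [ 0.4489 -0.2288  0.045 ]
```

View pics/w3cam.png

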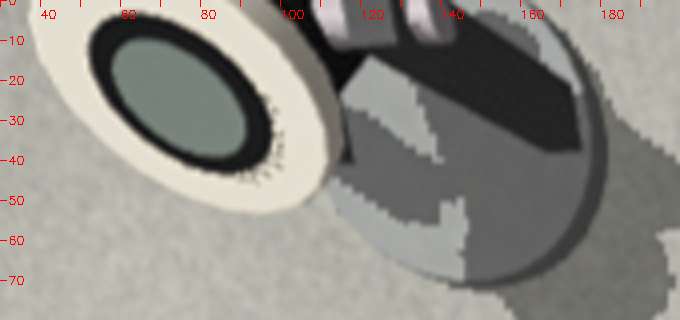

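Request:
{"fn": "arm_command", "kwargs": {
  "rows": [0.02,-0.015,0,0,0.038,-0.028,0,0,0.038,-0.028,0,0,0.038,-0.028,0,0,0.038,-0.028,0,0,0.03,-0.022,0,0,0.014,-0.01,0,-0.14,0,0,0,-0.15,0,0,0,-0.15,0,0,0,0]
}}

```text
time: 10.7
eef_pos: [0.5679, 0.0299, 0.3589]
eef_rot: [[0.088, -0.996, -0.002], [-0.996, -0.088, 0.0], [-0.0, 0.002, -1.0]]
wrist_force: [0.8, -0.6, -0.2]
opening: 0.504
```

```bash
python3 - <<'E'
from h import *
for n in ["wrist","side","top"]: snap(n,n[0]+"7")
crop("w7",200,20,450,220,3,"w7c")
crop("s7",220,60,330,200,4,"s7c")
E
```

```text
(no output)
```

View pics/w7c.png

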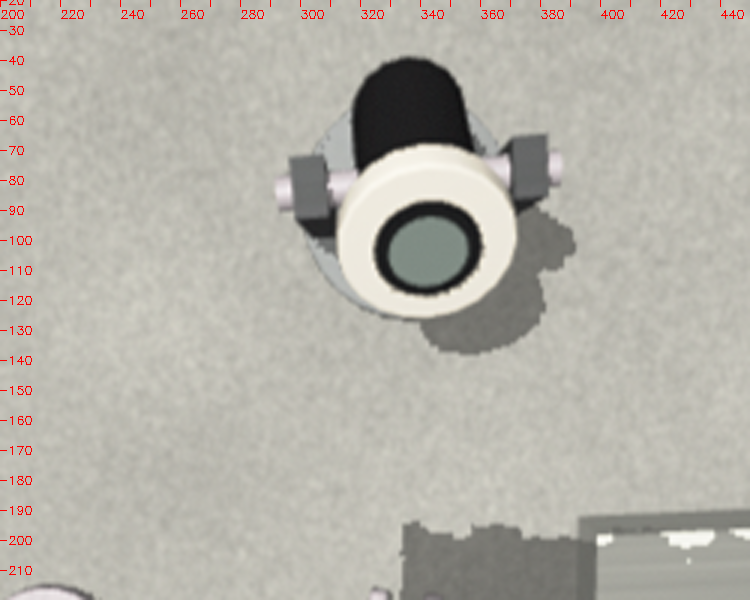

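View pics/s7.png

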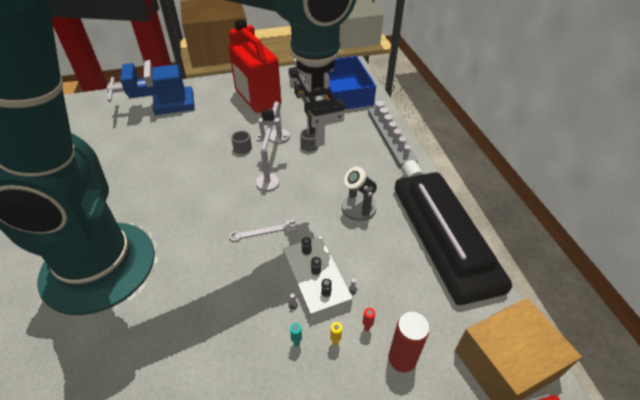

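```bash
cat > lens.py <<'E'
from h import *
from scipy.optimize import least_squares
np.set_printoptions(precision=4,suppress=True)
w=load("w7");t=load("t0");w3=load("w3");s=load("s0");h=.5
A=plane(w,294-h,84-h,.1);B=plane(w,386-h,75.3-h,.1)
print("axis",A,B,(A+B)/2,np.linalg.norm(A-B))
A2=plane(t,280.2-h,160.8-h,.1);B2=plane(t,311.7-h,152.7-h,.1)
print("axis top",A2,B2,(A2+B2)/2,np.linalg.norm(A2-B2))
y=(A-B)/np.linalg.norm(A-B);y2=(A2-B2)/np.linalg.norm(A2-B2);print("yaw",np.degrees(np.arctan2(-y[0],y[1])),np.degrees(np.arctan2(-y2[0],y2[1])))
obs=[(w,(342.7-h,104-h),1),(w3,(75.5-h,24.5-h),1),(t,(296.8-h,162.2-h),1.5),]
print("tri w7 t0",tri(w,obs[0][1],t,obs[2][1]),"w7 w3",tri(w,obs[0][1],w3,obs[1][1]))
def lens(p):
    x0,y0,yaw,th=p; d=np.array([-np.cos(yaw)*np.sin(th),-np.sin(yaw)*np.sin(th),np.cos(th)])
    return np.array([x0,y0,.1])+.04*d,d
def f(p):
    L,d=lens(p); r=[]
    for c,q,k in obs: r+=list((proj(c,L)-q)*k)
    yv=np.array([-np.sin(p[2]),np.cos(p[2]),0]); C=np.array([p[0],p[1],.1])
    # pin ends, half length free -> use midpoint & direction
    r+=list(proj(w,C)-np.array([340-h,79.65-h])); r+=list(1.5*(proj(t,C)-np.array([295.95-h,156.75-h])))
    e=proj(w,C+yv*.05)-proj(w,C-yv*.05); r.append(4*20*(np.arctan2(e[1],e[0])-np.arctan2(75.3-84,92)+ (np.pi if 0 else 0)) if e[0]>0 else 4*20*(np.arctan2(-e[1],-e[0])-np.arctan2(75.3-84,92)))
    return r
r=least_squares(f,[.69,.025,.17,.7]);print(r.x,np.degrees(r.x[2:]),"res",np.array(r.fun));L,d=lens(r.x);print("lens",L,"dir",d)
print("side pred",proj(s,L)+h,"meas 352,177 (side v bias ~+3.5)")
np.savez("pics/lens.npz",L=L,d=d)
E
python3 lens.py
```

```text
axis [0.6801 0.0727 0.1   ] [ 0.6973 -0.0238  0.1   ] [0.6887 0.0244 0.1   ] 0.09807538427127237
axis top [0.6821 0.0732 0.1   ] [ 0.6984 -0.02    0.1   ] [0.6903 0.0266 0.1   ] 0.09458703716263665
yaw 10.090402011281753 9.907916262803356
tri w7 t0 (array([0.6614, 0.0226, 0.1437]), np.float64(0.0029218951549825024)) w7 w3 (array([0.6628, 0.0205, 0.1309]), np.float64(0.00031844959104315057))
[0.6889 0.0254 0.1737 0.7099] [ 9.9545 40.6747] res [-0.3203 -0.5262  0.0251 -0.0856  1.9359  0.6311 -1.0205 -0.2175  0.7185
  0.6356  0.2012]
lens [0.6632 0.0208 0.1303] dir [-0.642  -0.1127  0.7584]
side pred [352.8101 174.8306] meas 352,177 (side v bias ~+3.5)
```

Request:
{"fn": "arm_command", "kwargs": {
  "rows": [0.025,0.007,0,0,0.039,0.0103,0.01,0,0.039,0.0103,0.01,0,0.039,0.0103,0.01,0,0.039,0.0103,0.01,0,0.039,0.0103,0.01,0,0.039,0.0103,0.009,-0.04,0,0,0,-0.046,0,0,0,0]
}}

```text
time: 11.75
eef_pos: [0.5214, -0.2345, 0.3003]
eef_rot: [[0.168, -0.986, -0.001], [-0.986, -0.168, 0.0], [-0.001, 0.001, -1.0]]
wrist_force: [0.3, 0.6, 0.0]
opening: 0.5
```

```bash
python3 - <<'E'
from h import *
for n in ["wrist","top","side"]: snap(n,n[0]+"8")
crop("w8",180,120,420,300,3,"w8c")
crop("s8",220,60,330,200,4,"s8c")
t=load("t4");print(plane(t,392-.5,208-.5,.084))
E
```

```text
[ 0.5176142  -0.23635222  0.084     ]
```

View pics/w8c.png

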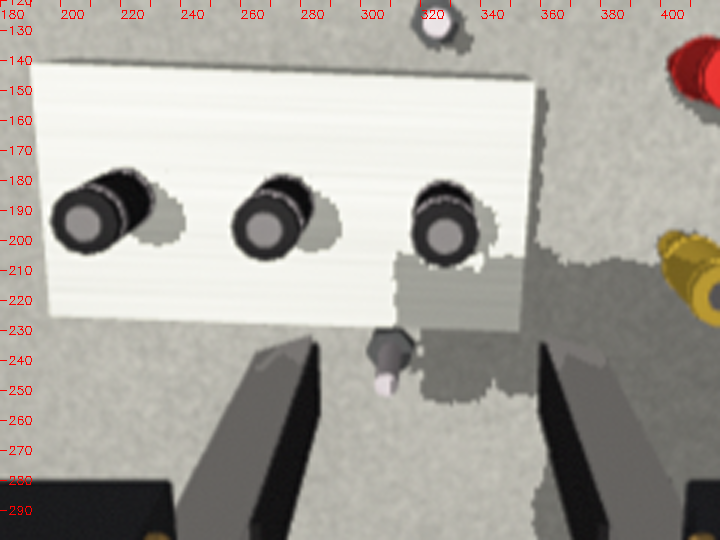

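```bash
python3 - <<'E'
from h import *
np.set_printoptions(precision=4,suppress=True)
from bench import env
s=env.get_state();p=s["eef_pos"];R=np.array(s["eef_rot"])
w=load("w8")
X=plane(w,328.3-.5,199-.5,.084);print(X,R.T@(X-p))
P=[plane(w,180+a/3-.5,120+b/3-.5,p[2]-.097) for a,b in [(317,345),(543,345)]];print("pads tool",[R.T@(q-p) for q in P])
for a,b in [(83,223),(265,229)]: print(plane(w,180+a/3-.5,120+b/3-.5,.084))
print(s["joint_positions"])
E
```

```text
[ 0.5222 -0.2381  0.084 ] [0.0053 0.0009 0.2169]
pads tool [array([-0.0238, -0.0061,  0.097 ]), array([ 0.0243, -0.006 ,  0.097 ])]
[ 0.5062 -0.1148  0.084 ]
[ 0.5146 -0.1766  0.084 ]
[ 0.5576  0.3341 -0.2378  1.7453  0.0877  1.0724 -1.1096]
```

Request:
{"fn": "arm_command", "kwargs": {
  "rows": [0.004,0,0.02,0,0,0,0.03,0,0,0,0.03,0,0,0,0.03,0,0,0,0.02,0,0,0,0,0]
}}

```text
time: 12.5
eef_pos: [0.5218, -0.2364, 0.1686]
eef_rot: [[0.171, -0.985, -0.003], [-0.985, -0.171, 0.002], [-0.002, 0.003, -1.0]]
wrist_force: [0.1, 1.1, 0.8]
opening: 0.502
```

```bash
python3 - <<'E'
from h import *
for n in ["wrist"]: snap(n,n[0]+"9")
crop("w9",180,150,460,350,2,"w9c")
E
```

```text
(no output)
```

View pics/w9c.png

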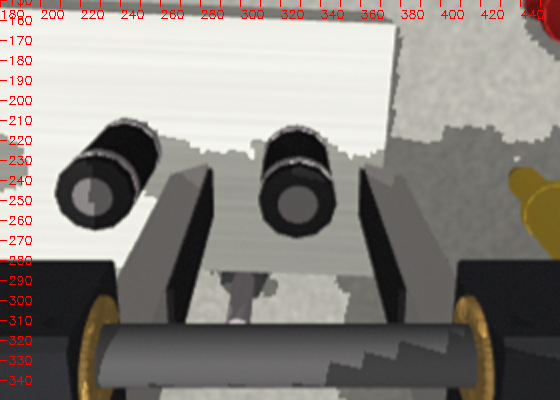

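Request:
{"fn": "arm_command", "kwargs": {
  "rows": [0.002,0,0.012,0,0,0,0.01,0,0,0,0.003,0,0,0,0,0]
}}

```text
time: 12.95
eef_pos: [0.5227, -0.2397, 0.1454]
eef_rot: [[0.171, -0.985, -0.001], [-0.985, -0.171, 0.0], [-0.0, 0.001, -1.0]]
wrist_force: [-0.4, 0.3, 0.1]
opening: 0.5
```

Request:
{"fn": "arm_command", "kwargs": {
  "gripper": 0,
  "rows": [0,0,0,0,0,0,0,0,0,0,0,0,0,0,0,0,0,0,0,0,0,0,0,0]
}}

```text
time: 13.55
eef_pos: [0.5229, -0.2398, 0.146]
eef_rot: [[0.171, -0.985, 0.0], [-0.985, -0.171, -0.0], [0.0, -0.0, -1.0]]
wrist_force: [-2.2, 0.4, 5.3]
opening: 0.251
```

Request:
{"fn": "arm_command", "kwargs": {
  "rows": [0,0,0,0,0,0,-0.01,0,0,0,-0.014,0,0,0,0,0]
}}

```text
time: 13.95
eef_pos: [0.5236, -0.2401, 0.172]
eef_rot: [[0.171, -0.985, 0.003], [-0.985, -0.171, -0.001], [0.002, -0.002, -1.0]]
wrist_force: [1.1, -0.2, -0.1]
opening: 0.25
```

```bash
python3 - <<'E'
from h import *
for n in ["wrist","side"]: snap(n,n[0]+"10")
crop("w10",180,150,460,350,2,"w10c")
crop("s10",260,210,380,320,5,"s10c")
E
```

```text
(no output)
```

View pics/w10c.png

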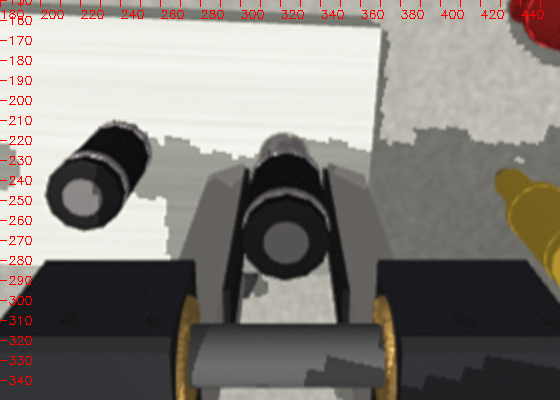

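View pics/s10c.png

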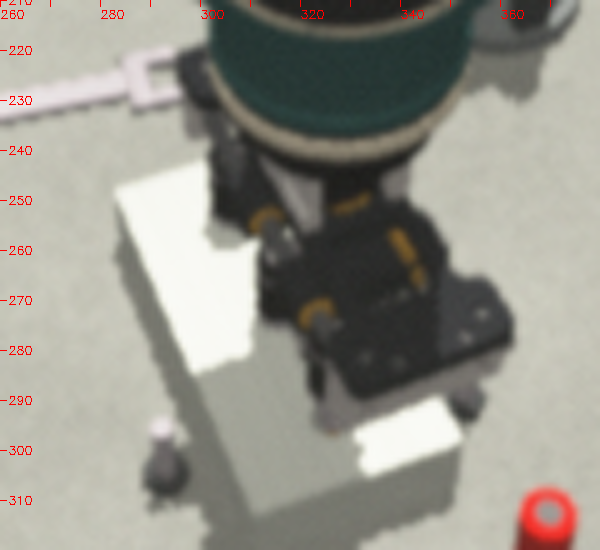

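Request:
{"fn": "arm_command", "kwargs": {
  "rows": [0,0.004,0,0,0,0.004,0,0,0,0.004,0.0003,0,0,0.004,0.0004,0,0,0.004,0.0005,0,0,0.003,0.0005,0]
}}

```text
time: 14.65
eef_pos: [0.5008, -0.2436, 0.1684]
eef_rot: [[0.171, -0.985, 0.002], [-0.985, -0.171, -0.0], [0.001, -0.002, -1.0]]
wrist_force: [4.9, 0.8, 4.2]
opening: 0.244
```

```bash
python3 - <<'E'
from h import *
for n in ["wrist"]: snap(n,n[0]+"11")
crop("w11",180,150,460,350,2,"w11c")
E
```

```text
(no output)
```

View pics/w11c.png

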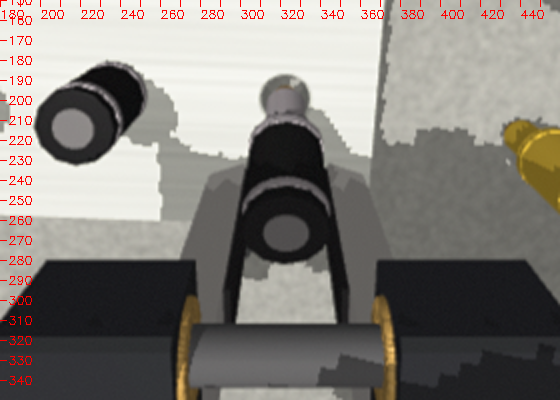

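The injector is pivoting about the pads as planned, with its nose in the bore at about (322,197). Continuing the arc.

Request:
{"fn": "arm_command", "kwargs": {
  "rows": [0,0.004,0.001,0,0,0.004,0.0012,0,0,0.004,0.0015,0,0,0.004,0.0017,0,0,0.003,0.0015,0,0,0,0,0]
}}

```text
time: 15.3
eef_pos: [0.4807, -0.2471, 0.1608]
eef_rot: [[0.17, -0.985, -0.001], [-0.985, -0.17, 0.0], [-0.0, 0.001, -1.0]]
wrist_force: [0.5, -0.0, 0.9]
opening: 0.241
```

```bash
python3 - <<'E'
from h import *
for n in ["wrist"]: snap(n,n[0]+"12")
crop("w12",180,150,460,350,2,"w12c")
E
```

```text
(no output)
```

View pics/w12c.png

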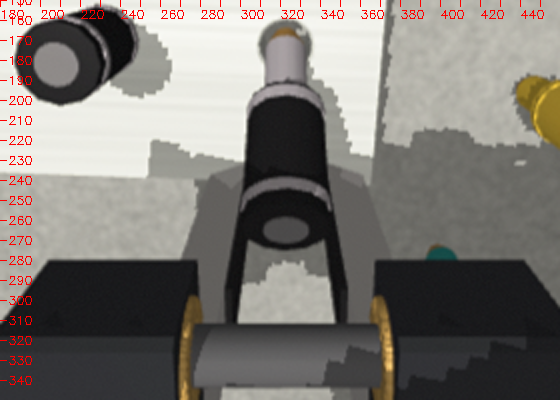

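```bash
cat > tilt.py <<'E'
from h import *
from scipy.optimize import least_squares
import sys
np.set_printoptions(precision=4,suppress=True)
from bench import env
def run(tag,top,tip,free="y"):
    s=env.get_state();p=np.array(s["eef_pos"]);R=np.array(s["eef_rot"]);w=load(tag)
    def pts(q):
        th,y0,a,x0=q; G=np.array([x0,y0,.078]); ax=np.array([0,np.sin(th),-np.cos(th)]) # nose->head
        return G-ax*a, G+ax*(.078-a)
    def f(q):
        P,H=pts(q); return np.r_[proj(w,p+R@H)-top,proj(w,p+R@P)-tip,(q[1])/.0015,(q[2]-.062)/.002]
    r=least_squares(f,[.6,0,.062,0]);P,H=pts(r.x)
    print("tilt deg",np.degrees(r.x[0]),"y0,a,x0",r.x[1:],"res",r.fun); print("tip tool",P,"world",p+R@P,"axis",R@(H-P)/.078)
    return P,H,p,R
if __name__=="__main__":
    a=[float(v) for v in sys.argv[2:6]]
    P,H,p,R=run(sys.argv[1],np.array(a[:2]),np.array(a[2:]))
    L=np.load("pics/lens.npz"); print("lens axis in tool",R.T@L["d"],"target tip tool delta",R.T@(L["L"]+.08*L["d"]-(p+R@P)))
E
python3 tilt.py w12 322.5 265 321.7 167
```

```text
tilt deg 36.687815483379865 y0,a,x0 [-0.0037  0.0685 -0.0017] res [-0.4485  0.9355  0.5763  0.1036 -2.4818  3.2535]
tip tool [-0.0017 -0.0447  0.1329] world [ 0.5247 -0.2376  0.028 ] axis [-0.5881 -0.1022  0.8023]
lens axis in tool [ 0.0012  0.6523 -0.758 ] target tip tool delta [-0.231  -0.1284 -0.1631]
```

Request:
{"fn": "arm_command", "kwargs": {
  "rows": [0,0,-0.01,0,0,0,-0.02,0,0,0,-0.035,0,0,0,-0.035,0,0,0,-0.035,0,0,0,-0.035,0,0,0,-0.02,0,0,0,-0.01,0,0,0,0,0]
}}

```text
time: 16.25
eef_pos: [0.4815, -0.2469, 0.3621]
eef_rot: [[0.171, -0.985, 0.001], [-0.985, -0.171, -0.001], [0.001, -0.001, -1.0]]
wrist_force: [-0.6, 0.3, -1.4]
opening: 0.242
```

```bash
python3 - <<'E'
from h import *
for n in ["wrist","side","top"]: snap(n,n[0]+"13")
crop("w13",180,130,460,330,2,"w13c")
crop("s13",260,130,400,310,4,"s13c")
E
```

```text
(no output)
```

View pics/w13c.png

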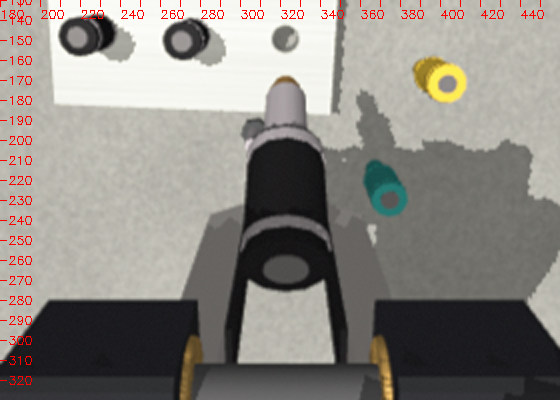

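View pics/s13c.png

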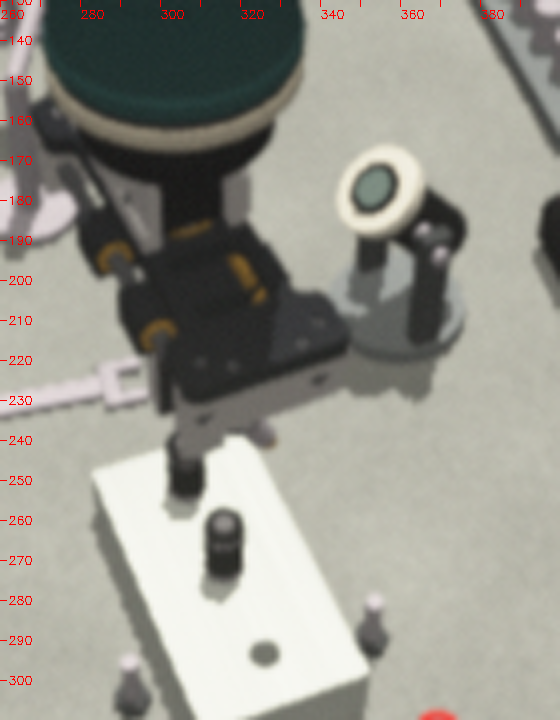

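```bash
python3 tilt.py w13 322.5 264.5 322.2 168.7; python3 - <<'E'
from h import *
np.set_printoptions(precision=4,suppress=True)
from bench import env
s=env.get_state();p=np.array(s["eef_pos"]);R=np.array(s["eef_rot"])
w=load("w13");sd=load("s13")
X,e=tri(w,(322.2,169.5),sd,(326.0,239.5-3.5)); print(X,e,R.T@(X-p))
X,e=tri(w,(322.2,169.5),sd,(326.0,239.5)); print(X,e,R.T@(X-p))
# side bias at bore hole, block geometry
X=np.array([.5223,-.2345,.04]); print(proj(sd,X)+.5,"meas",(260+264/4,130+653/4)); w_=plane(w,180+286/2-.5,130+38/2-.5,.04);print("bore wrist",w_)
crop("w13",280,150,370,300,6,"w13d")
E
```

```text
tilt deg 36.15436973410485 y0,a,x0 [-0.0038  0.0685 -0.0012] res [-0.1185  0.9528  0.1531  0.1099 -2.5032  3.2481]
tip tool [-0.0012 -0.0442  0.1333] world [ 0.5241 -0.238   0.2265] axis [-0.5798 -0.1016  0.8084]
lens axis in tool [ 0.0003  0.653  -0.7574] target tip tool delta [-0.2311 -0.1292  0.0356]
[ 0.5237 -0.2372  0.2346] 0.002393558003451502 [-0.002  -0.0439  0.1252]
[ 0.5229 -0.2378  0.2249] 0.0008849511804383246 [-0.0015 -0.043   0.1349]
[324.9339 289.4657] meas (326.0, 293.25)
bore wrist [ 0.5233 -0.2381  0.04  ]
```

View pics/w13d.png

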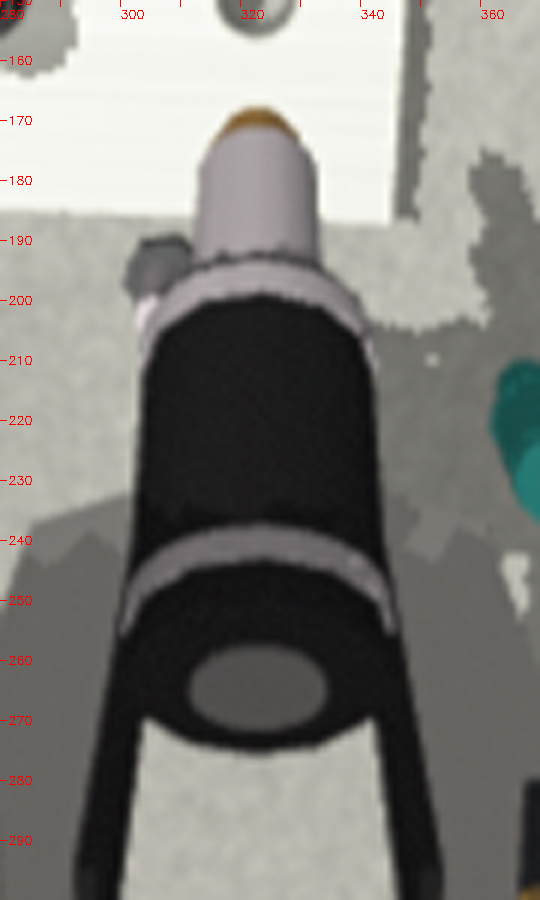

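Request:
{"fn": "arm_command", "kwargs": {
  "rows": [-0.015,-0.006,0,0,-0.03,-0.013,0,0,-0.04,-0.017,0,0,-0.04,-0.017,0,0,-0.04,-0.017,0,0,-0.035,-0.014,0,0,-0.02,-0.008,0,0,-0.011,-0.005,0,0,0,0,0,0]
}}

```text
time: 17.3
eef_pos: [0.5375, -0.0018, 0.3603]
eef_rot: [[0.173, -0.985, -0.001], [-0.985, -0.173, 0.001], [-0.001, 0.001, -1.0]]
wrist_force: [-0.7, 0.7, -0.5]
opening: 0.24
```

```bash
python3 - <<'E'
from h import *
for n in ["wrist","side","top"]: snap(n,n[0]+"14")
crop("w14",200,30,450,290,3,"w14c")
crop("s14",290,100,410,230,5,"s14c")
E
```

```text
(no output)
```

View pics/w14c.png

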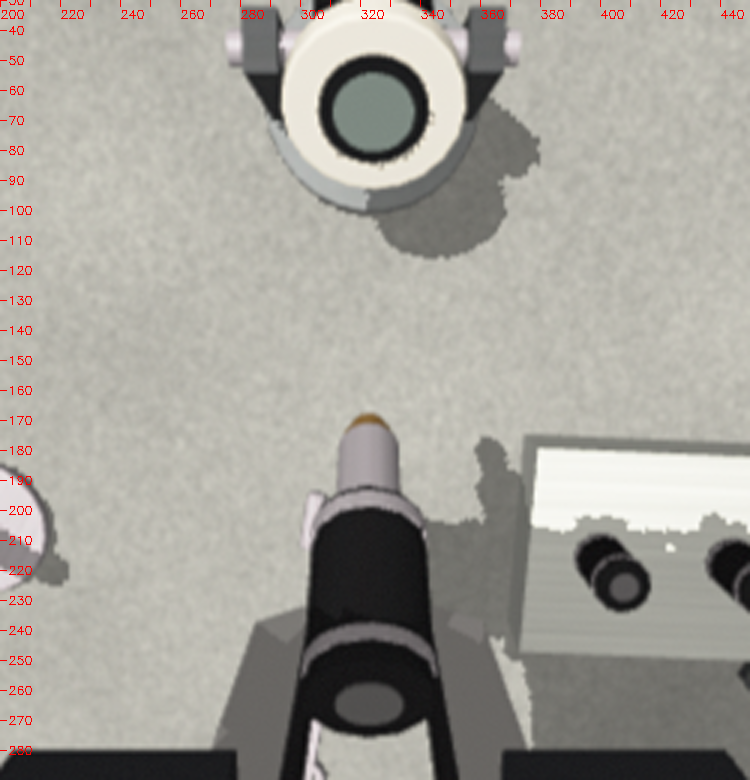

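View pics/s14c.png

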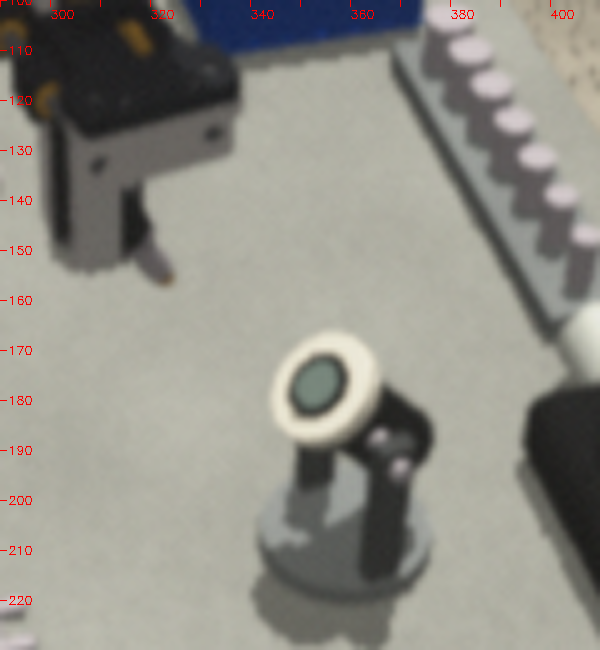

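View pics/t14.png

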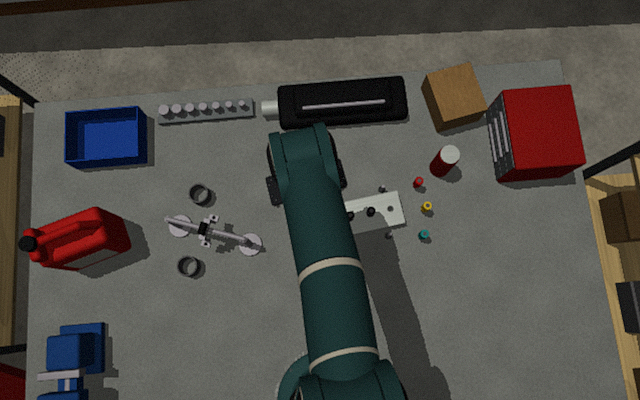

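```bash
python3 - <<'E'
from h import *
crop("s14",310,125,335,165,18,"s14n")
np.set_printoptions(precision=4,suppress=True)
from bench import env
s=env.get_state();p=np.array(s["eef_pos"]);R=np.array(s["eef_rot"])
sd=load("s14");w=load("w14");L=np.load("pics/lens.npz");d=L["d"];L=L["L"]
b=np.array([352.9,176.5])-(proj(sd,L)+.5);print("side bias at lens",b)
X,e=tri(w,(323-.5,169.5-.5),sd,(323.4-.5-b[0],156.2-.5-b[1]));print("tip",X,e,"tool",R.T@(X-p))
q=X-L; print("tip in lens: along",q@d); perp=q-(q@d)*d; print("perp tool",R.T@perp)
for th in (30,35,40,45,50):
    t=np.radians(th); ax=R@np.array([0,np.sin(t),-np.cos(t)])
    u=proj(sd,X+.034*ax)-proj(sd,X); v=proj(w,X+.034*ax)-proj(w,X); v2=proj(w,X+.078*ax)-proj(w,X)
    print(th,"side",u,np.degrees(np.arctan2(-u[0],-u[1])),"wrist shoulder",v,"top",v2)
E
```

```text
side bias at lens [0.0899 1.6694]
tip [0.5803 0.0072 0.2272] 0.0006179755352851278 tool [-0.0041 -0.0444  0.1335]
tip in lens: along 0.12822046122453098
perp tool [-0.0009  0.0004  0.0004]
30 side [-6.6723 -7.9004] 40.182884559308455 wrist shoulder [-0.1753 33.1266] top [-0.4792 90.5427]
35 side [-7.6725 -7.0698] 47.34122542290633 wrist shoulder [-0.1823 36.1996] top [-0.4888 97.0391]
40 side [-8.6116 -6.1849] 54.31379676947137 wrist shoulder [-0.1876 38.8988] top [ -0.4931 102.2108]
45 side [-9.482  -5.2532] 61.01271804298629 wrist shoulder [-0.1913 41.2111] top [ -0.4925 106.1101]
50 side [-10.2769  -4.2824] 67.37820631891803 wrist shoulder [-0.1933 43.1287] top [ -0.4876 108.8081]
```

View pics/s14n.png

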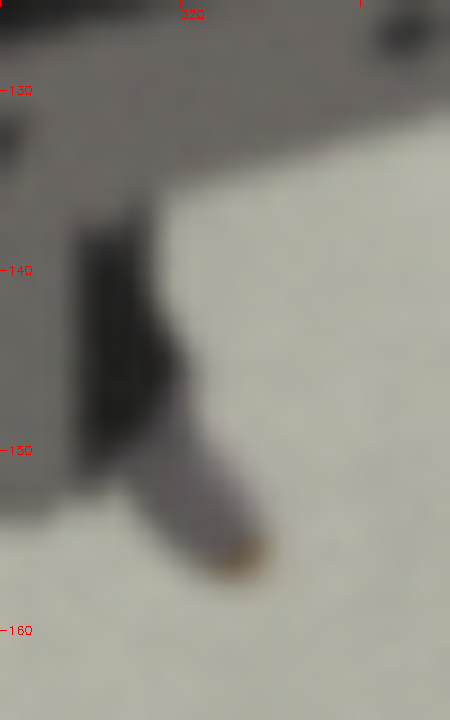

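```bash
python3 - <<'E'
from h import *
crop("w14",290,160,360,285,6,"w14d")
E
```

```text
(no output)
```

View pics/w14d.png

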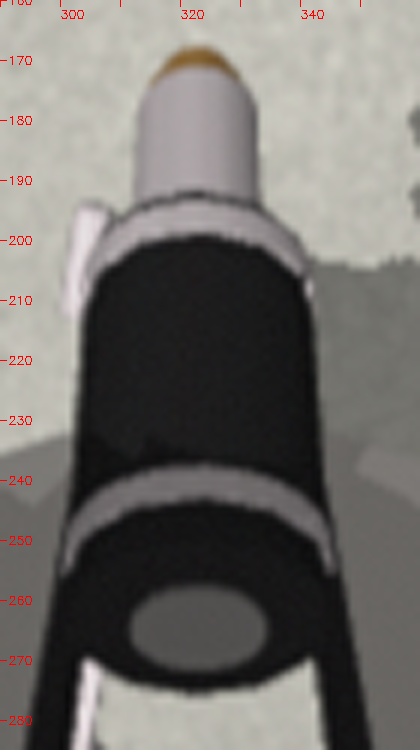

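```bash
cat > fit.py <<'E'
from h import *
from scipy.optimize import least_squares
np.set_printoptions(precision=4,suppress=True)
from bench import env
def fit(tag,obs,rotcheck=True):
    """obs: list of (s along axis from tip, r normal offset, v row(px centre coords), sigma); disc: (top,bottom rows,width)"""
    s=env.get_state();p=np.array(s["eef_pos"]);R=np.array(s["eef_rot"]);w=load(tag)
    def P(q,sx,r,xo=0):
        th,y,z=q[:3]; ax=np.array([0,np.sin(th),-np.cos(th)]);n=np.array([0,-np.cos(th),-np.sin(th)])
        return p+R@(np.array([q[3]+xo,y,z])+ax*sx+n*r)
    def f(q):
        o=[]
        for sx,r,v,sg in obs["rows"]: o.append((proj(w,P(q,sx,r))[1]+.5-v)/sg)
        for sx,r,rad,wd,sg in obs["widths"]: o.append((abs(proj(w,P(q,sx,r,rad))[0]-proj(w,P(q,sx,r,-rad))[0])-wd)/sg)
        o.append((proj(w,P(q,0,0))[0]+.5-obs["u"]))
        o.append(q[4]/1) # unused
        return o
    def g(q):
        o=f(q)
        if "disc" in obs:
            a,b,wd=obs["disc"]; rd=q[4]
            o=o[:-1]+[(proj(w,P(q,.078,rd))[1]+.5-a)/.7,(proj(w,P(q,.078,-rd))[1]+.5-b)/.7,(abs(proj(w,P(q,.078,0,rd))[0]-proj(w,P(q,.078,0,-rd))[0])-wd)/.7]
        return o
    for th0 in (.3,.7):
        r=least_squares(g,[th0,-.044,.133,0,.005]); J=np.linalg.inv(r.jac.T@r.jac)
        print("tilt",np.degrees(r.x[0]),"+-",np.degrees(J[0,0]**.5),"tip tool",r.x[3],r.x[1:3],"disc r",r.x[4],"cost",r.cost); print(" res",r.fun)
E
cat > f14.py <<'E'
from fit import *
o=dict(rows=[(0,.004,167.8,1),(.034,.012,192.2,.7),(.078,-.012,275.3,.7)],widths=[(.025,0,.007,20.7,.7)],u=323,disc=(257.5,272,23))
fit("w14",o)
print("no disc"); del o["disc"]; fit("w14",o)
E
python3 f14.py
```

```text
tilt 30.692841407369997 +- 1.1698899618465775 tip tool -0.004221381156557916 [-0.0424  0.1329] disc r 0.006368898060928762 cost 2.617398497096396
 res [-0.1473  0.4015  0.9797  0.4204 -0.0001  0.5312 -1.8018  0.6217]
tilt 30.692847021535037 +- 1.1698901333090725 tip tool -0.00422138116102158 [-0.0424  0.1329] disc r 0.006368898939590856 cost 2.617398497069987
 res [-0.1473  0.4015  0.9797  0.4204 -0.0001  0.5312 -1.8018  0.6217]
no disc
tilt 30.39788108195096 +- 1.6578661865448479 tip tool -0.0042229805197153865 [-0.0422  0.1339] disc r 0.0 cost 0.04337105197591932
 res [-0.0088  0.0718 -0.0617  0.2788 -0.      0.    ]
tilt 30.3978811763865 +- 1.6578653644214096 tip tool -0.004222980519858677 [-0.0422  0.1339] disc r 0.0 cost 0.043371051975904566
 res [-0.0088  0.0718 -0.0617  0.2788 -0.      0.    ]
```

```bash
cat > ell.py <<'E'
from h import *
from scipy.optimize import least_squares
np.set_printoptions(precision=4,suppress=True)
def ell(tag,roi,f=8):
    x0,y0,x1,y1=roi
    im=cv2.imread(f"pics/{tag}.png")[y0:y1,x0:x1]; im=cv2.resize(im,None,fx=f,fy=f,interpolation=cv2.INTER_CUBIC)
    g=cv2.cvtColor(im,cv2.COLOR_BGR2GRAY)
    c=np.array(g.shape)//2
    lo=g[c[0]-6:c[0]+6,c[1]-6:c[1]+6].mean(); dark=np.percentile(g,2); th=(lo+dark)/2
    m=((g>th)&(g<lo+45)).astype(np.uint8)
    cs,_=cv2.findContours(m,cv2.RETR_EXTERNAL,cv2.CHAIN_APPROX_NONE)
    best=[k for k in cs if cv2.pointPolygonTest(k,(float(c[1]),float(c[0])),False)>0]
    k=max(best,key=cv2.contourArea); k=cv2.convexHull(k)
    e=cv2.fitEllipse(k); (cx,cy),(a,b),an=e
    cv2.ellipse(im,e,(0,0,255),1); cv2.imwrite(f"pics/ell_{tag}.png",im)
    return (cx+.5)/f-.5+x0,(cy+.5)/f-.5+y0,a/f,b/f,an
if __name__=="__main__":
    for t,r in [("w7",(325,86,361,122)),("w14",(305,48,343,86)),("s14",(344,168,362,186)),("t0",(289,154,305,170))]: print(t,np.round(ell(t,r),2))
E
python3 ell.py; cd pics; python3 -c "
import cv2,numpy as np
a=[cv2.resize(cv2.imread(f'ell_{t}.png'),(300,300)) for t in ('w7','w14','s14','t0')]
cv2.imwrite('ells.png',np.vstack([np.hstack(a[:2]),np.hstack(a[2:])]))"
```

```text
w7 [342.29 103.42  23.04  27.    73.9 ]
w14 [324.12  66.97  26.56  27.39  90.23]
s14 [353.13 176.83  11.38  15.03  34.65]
t0 [297.82 161.83  12.77  13.73  78.2 ]
```

View pics/ells.png

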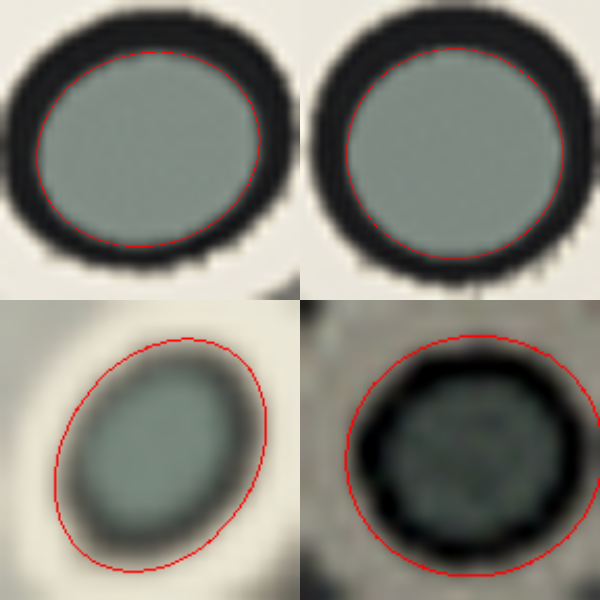

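```bash
cat > lens2.py <<'E'
from h import *
from scipy.optimize import least_squares
np.set_printoptions(precision=4,suppress=True)
E={"w7":(342.29,103.42,23.04,27.,73.9),"w14":(324.12,66.97,26.56,27.39,90.23)}
C={k:load(k) for k in E}; t=load("t0");w3=load("w3")
def ep(e,n=24):
    cx,cy,a,b,an=e;ph=np.linspace(0,2*np.pi,n,endpoint=False);an=np.radians(an)
    return np.c_[cx+a/2*np.cos(ph)*np.cos(an)-b/2*np.sin(ph)*np.sin(an),cy+a/2*np.cos(ph)*np.sin(an)+b/2*np.sin(ph)*np.cos(an)]
PT={k:ep(E[k]) for k in E}
def dirn(th,yaw): return np.array([-np.cos(yaw)*np.sin(th),-np.sin(yaw)*np.sin(th),np.cos(th)])
def f(q,piv):
    L=q[:3];d=dirn(q[3],q[4]);r=[]
    for k in E:
        off=np.array([q[6],q[7]]) if k=="w14" else 0   # relative pointing slack
        for u in PT[k]:
            o,v=ray(C[k],*(u-off)); X=o+v*((L-o)@d)/(v@d); r.append((np.linalg.norm(X-L)-q[5])/.0004)
    r+=list((np.array(proj(t,L))-[296.4,161.6])/2); r+=list((proj(w3,L)-[75,24])/1.5)
    r+=list(q[6:8]/3)
    if piv:
        c=L-.04*d; r+=list((c-[.6892,.0250,.1])/.0015)
        r.append((q[4]-.1745)/.02)
    return r
for piv in (0,1):
    r=least_squares(f,[.663,.021,.13,.7,.174,.013,0,0],args=(piv,));J=np.linalg.inv(r.jac.T@r.jac)
    print(piv,"L",r.x[:3],"tilt,yaw",np.degrees(r.x[3:5]),"+-",np.degrees(np.sqrt(np.diag(J))[3:5]),"r",r.x[5],r.x[6:],"cost",r.cost,"axis pt",r.x[:3]-.04*dirn(*r.x[3:5]))
np.savez("pics/lens.npz",L=r.x[:3],d=dirn(*r.x[3:5]))
E
python3 lens2.py
```

```text
0 L [0.6624 0.0204 0.1313] tilt,yaw [37.3757  9.4952] +- [1.1304 1.8829] r 0.013166133244567611 [0.014  0.0533] cost 0.41721709657163936 axis pt [0.6863 0.0244 0.0995]
1 L [0.6624 0.0204 0.1313] tilt,yaw [38.1358  9.8381] +- [0.9885 0.9309] r 0.013219810618652256 [0.0159 0.0693] cost 2.1075780731399965 axis pt [0.6867 0.0246 0.0999]
```

Fitting the pictures gives an injector tilt of about 30.5° (tip at (323,168)) and a line of sight of about 38–40°. That would be close to the angle limit, so I'll go back to the empty bore and tilt the injector another 9° or so.

Request:
{"fn": "arm_command", "kwargs": {
  "rows": [0.015,0.006,0,0,0.03,0.013,0,0,0.04,0.017,0,0,0.04,0.017,0,0,0.04,0.017,0,0,0.035,0.015,0,0,0.02,0.008,0,0,0.012,0.005,0,0,0,0,0,0]
}}

```text
time: 18.35
eef_pos: [0.4797, -0.2499, 0.3609]
eef_rot: [[0.168, -0.986, -0.0], [-0.986, -0.168, -0.0], [0.0, 0.0, -1.0]]
wrist_force: [0.7, 0.8, -1.0]
opening: 0.24
```

Request:
{"fn": "arm_command", "kwargs": {
  "rows": [0,0,0.02,0,0,0,0.035,0,0,0,0.035,0,0,0,0.035,0,0,0,0.02,0,0,0,0.01,0,0,0,0,0]
}}

```text
time: 19.05
eef_pos: [0.4806, -0.2471, 0.2055]
eef_rot: [[0.172, -0.985, -0.001], [-0.985, -0.172, 0.001], [-0.001, 0.001, -1.0]]
wrist_force: [0.0, -0.3, -0.9]
opening: 0.245
```

```bash
python3 - <<'E'
from h import *
for n in ["wrist"]: snap(n,n[0]+"15")
crop("w15",280,130,380,280,4,"w15c")
E
```

```text
(no output)
```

View pics/w15c.png

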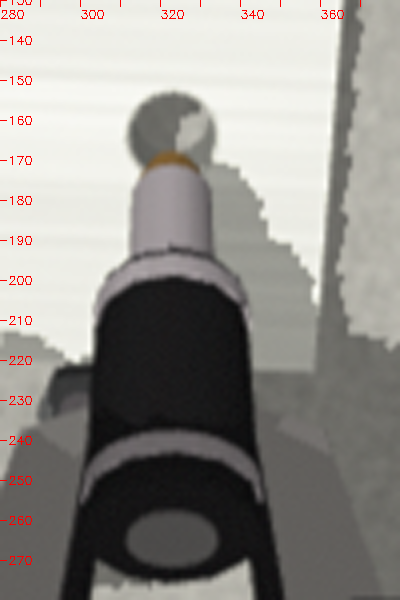

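Request:
{"fn": "arm_command", "kwargs": {
  "rows": [0,0,0.015,0,0,0,0.015,0,0,0,0.009,0,0,0,0,0]
}}

```text
time: 19.5
eef_pos: [0.4806, -0.2479, 0.1671]
eef_rot: [[0.171, -0.985, -0.0], [-0.985, -0.171, 0.0], [-0.0, 0.0, -1.0]]
wrist_force: [-0.3, 0.1, -1.4]
opening: 0.241
```

Request:
{"fn": "arm_command", "kwargs": {
  "rows": [0,0.003,0,0,0,0.003,0.0008,0,0,0.003,0.0018,0,0,0.003,0.0018,0,0,0.0023,0.0014,0,0,0,0,0]
}}

```text
time: 20.1
eef_pos: [0.4661, -0.2507, 0.1612]
eef_rot: [[0.171, -0.985, -0.0], [-0.985, -0.171, 0.0], [-0.0, 0.0, -1.0]]
wrist_force: [-0.3, -0.7, 1.2]
opening: 0.24
```

```bash
python3 - <<'E'
from h import *
for n in ["wrist"]: snap(n,n[0]+"16")
crop("w16",280,130,380,280,5,"w16c")
E
```

```text
(no output)
```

View pics/w16c.png

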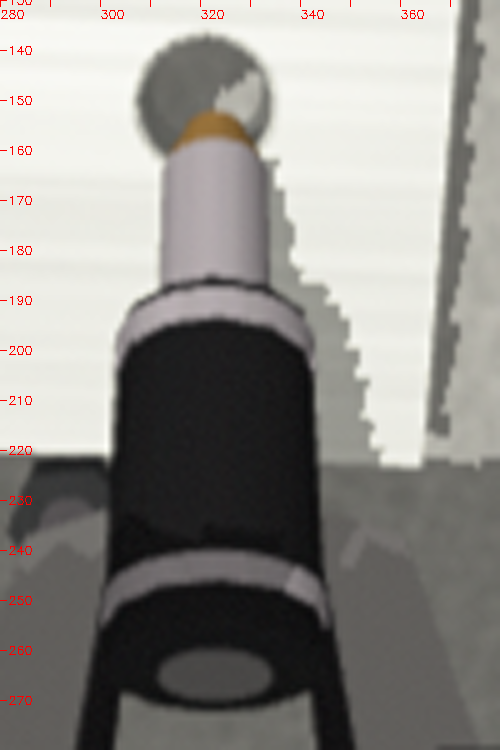

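```bash
python3 - <<'E'
from fit import *
fit("w16",dict(rows=[(0,.004,152,1),(.034,.012,185.4,.7),(.078,-.012,271.6,.7)],widths=[(.02,0,.007,21.2,.7)],u=322,disc=(259.4,270.6,22.8)))
E
```

```text
tilt 41.31662651039606 +- 1.1706449858967918 tip tool -0.002170623619410118 [-0.0541  0.1224] disc r 0.006244094828632734 cost 4.947392220091328
 res [ 0.1153  0.2296  1.3708  0.7521 -0.0002  0.837  -2.5102  0.6186]
tilt 41.31662067360817 +- 1.1706449559875758 tip tool -0.0021706235880770823 [-0.0541  0.1224] disc r 0.006244094014750206 cost 4.947392220044995
 res [ 0.1154  0.2296  1.3708  0.7521 -0.0002  0.837  -2.5102  0.6186]
```

Request:
{"fn": "arm_command", "kwargs": {
  "rows": [0,0,-0.01,0,0,0,-0.02,0,0,0,-0.035,0,0,0,-0.04,0,0,0,-0.04,0,0,0,-0.03,0,0,0,-0.017,0,0,0,-0.007,0,0,0,0,0]
}}

```text
time: 21.05
eef_pos: [0.4665, -0.2505, 0.361]
eef_rot: [[0.171, -0.985, 0.001], [-0.985, -0.171, -0.0], [0.0, -0.001, -1.0]]
wrist_force: [-0.3, 0.7, -2.3]
opening: 0.238
```

Request:
{"fn": "arm_command", "kwargs": {
  "rows": [-0.015,-0.007,0,0,-0.03,-0.014,0,0,-0.04,-0.0185,0,0,-0.04,-0.0185,0,0,-0.04,-0.0185,0,0,-0.035,-0.016,0,0,-0.02,-0.009,0,0,-0.012,-0.0055,0,0,0,0,0,0]
}}

```text
time: 21.95
eef_pos: [0.5322, -0.0025, 0.3595]
eef_rot: [[0.173, -0.985, -0.001], [-0.985, -0.173, 0.001], [-0.001, 0.001, -1.0]]
wrist_force: [0.4, -0.5, -1.1]
opening: 0.24
```

```bash
python3 - <<'E'
from h import *
for n in ["wrist","side"]: snap(n,n[0]+"17")
crop("w17",270,30,380,280,3,"w17c")
crop("s17",290,100,410,230,5,"s17c")
E
```

```text
(no output)
```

View pics/w17c.png

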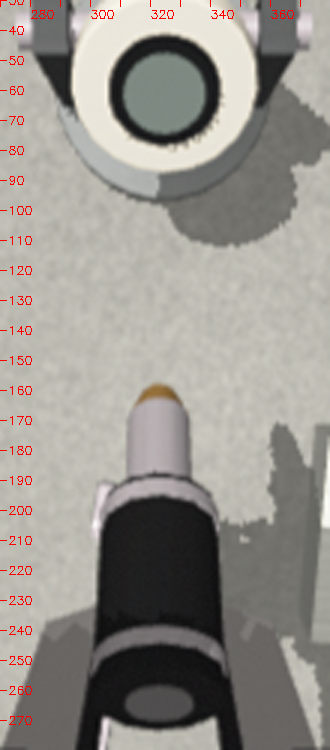

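View pics/s17c.png

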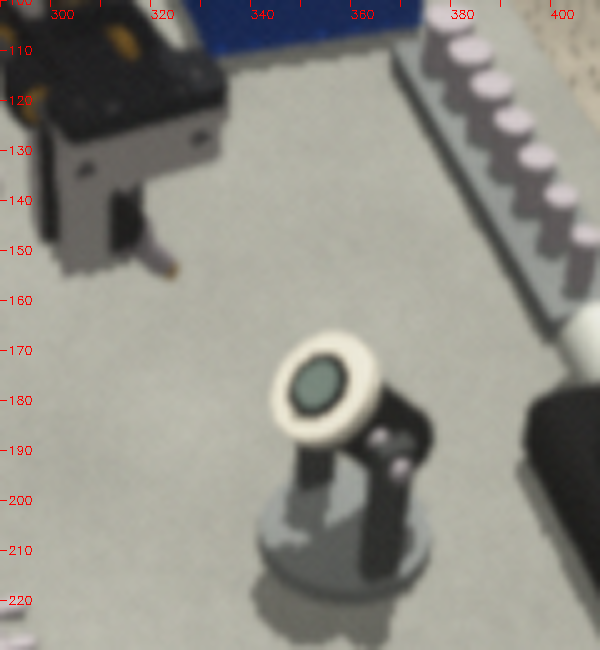

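```bash
python3 - <<'E'
from h import *
crop("w17",290,150,360,280,6,"w17d")
crop("s17",310,125,335,165,18,"s17n")
E
```

```text
(no output)
```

View pics/w17d.png

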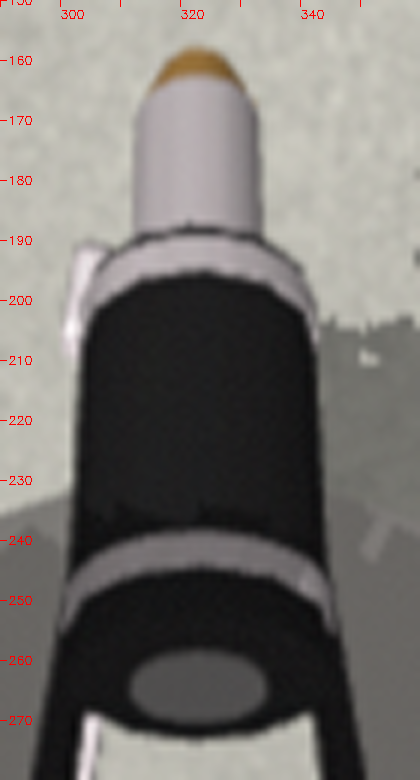

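View pics/s17n.png

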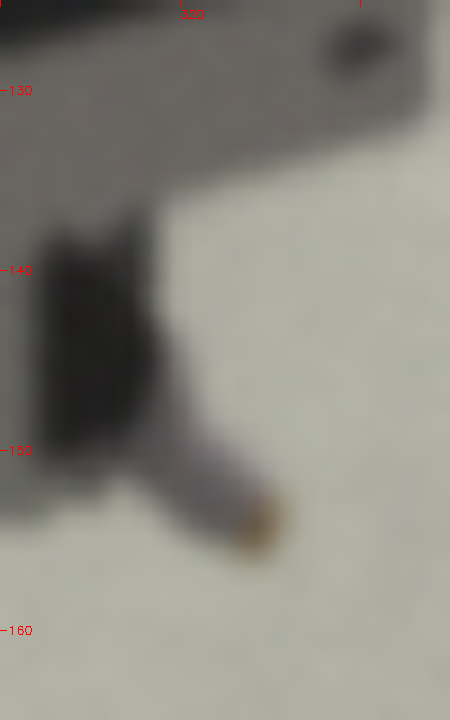

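```bash
python3 - <<'E'
from fit import *
fit("w17",dict(rows=[(0,.004,157.7,1),(.034,.012,188,.7),(.078,-.012,273,.7)],widths=[(.02,0,.007,21.2,.7)],u=322.8,disc=(257.8,270.5,23)))
from bench import env
s=env.get_state();p=np.array(s["eef_pos"]);R=np.array(s["eef_rot"])
sd=load("s17");w=load("w17");L=np.load("pics/lens.npz");d=L["d"];L=L["L"]
b=np.array([353.1,176.8])-(proj(sd,L));print("side bias at lens",b)
X,e=tri(w,(322.8-.5,159.5-.5),sd,(324.1-.5-b[0],153.6-.5-b[1]));print("tip",X,e,"tool",R.T@(X-p))
q=X-L;print("along",q@d,"perp tool",R.T@(q-(q@d)*d),"lens dir tool",R.T@d)
E
```

```text
tilt 36.88205683816757 +- 1.1755583362220667 tip tool -0.004158089581042904 [-0.0501  0.1272] disc r 0.006335379392292314 cost 2.9439059118784034
 res [ 0.4403 -0.2565  0.7844  0.0498 -0.0001  1.0347 -1.8752  0.6508]
tilt 36.88205503277215 +- 1.1755582233373845 tip tool -0.004158089580269845 [-0.0501  0.1272] disc r 0.006335379227166877 cost 2.943905911877742
 res [ 0.4403 -0.2565  0.7844  0.0498 -0.0001  1.0347 -1.8752  0.6508]
side bias at lens [1.0239 2.5838]
tip [0.5817 0.0086 0.2361] 0.002655907375709279 tool [-0.0048 -0.0514  0.1236]
along 0.13274509570016732 perp tool [-0.0022 -0.0005 -0.0004] lens dir tool [ 0.0005  0.6184 -0.7858]
```

Request:
{"fn": "arm_command", "kwargs": {
  "rows": [0.001,-0.003,0.004,0,0,-0.006,0.0075,0,0,-0.006,0.0075,0,0,-0.006,0.0075,0,0,-0.006,0.0075,0,0,-0.004,0.005,0,0,-0.0016,0.0024,0,0,0,0,0,0,0,0,0]
}}

```text
time: 22.95
eef_pos: [0.5645, 0.001, 0.3191]
eef_rot: [[0.171, -0.985, 0.0], [-0.985, -0.171, 0.0], [0.0, -0.0, -1.0]]
wrist_force: [-0.4, 0.7, -0.3]
opening: 0.236
```

```bash
python3 - <<'E'
from h import *
for n in ["wrist","side","top"]: snap(n,n[0]+"18")
crop("w18",270,30,380,280,3,"w18c")
crop("s18",290,100,410,230,5,"s18c")
E
```

```text
(no output)
```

View pics/w18c.png

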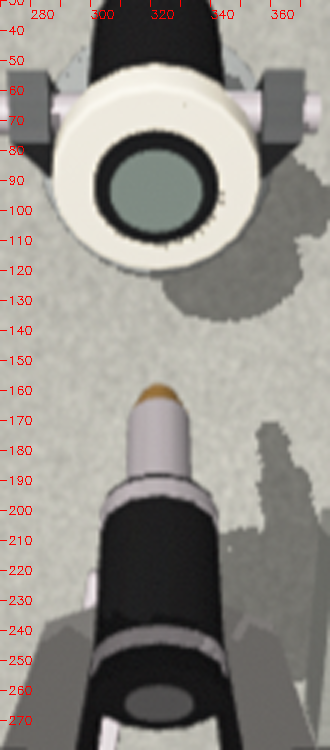

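View pics/s18c.png

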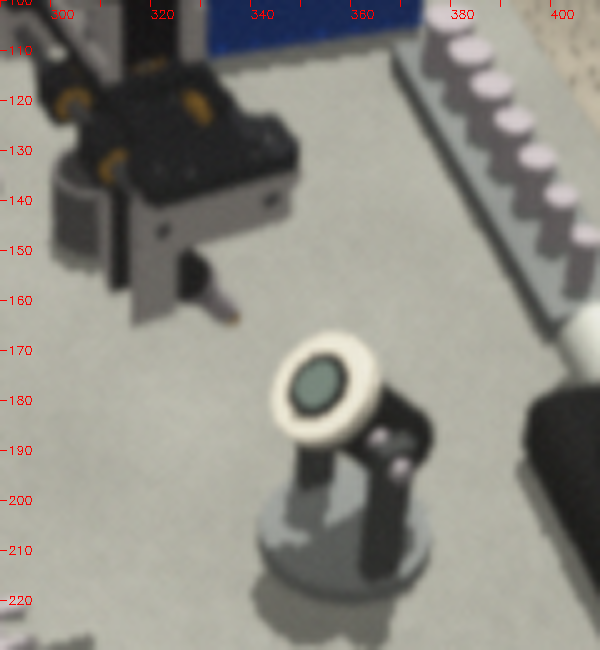

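```bash
python3 - <<'E'
from fit import *
from ell import ell
print("ell w18",np.round(ell("w18",(302,74,343,114)),2))
L=np.load("pics/lens.npz");d=L["d"];L=L["L"];w=load("w18");sd=load("s18")
print("lens pred w18",proj(w,L),"side",proj(sd,L))
fit("w18",dict(rows=[(0,.004,157.8,1),(.034,.012,188,.7),(.078,-.012,273,.7)],widths=[(.02,0,.007,21.2,.7)],u=322.5,disc=(257.8,270.5,23)))
from bench import env
s=env.get_state();p=np.array(s["eef_pos"]);R=np.array(s["eef_rot"])
b=np.array([353.1,176.8])-(proj(sd,L))
X,e=tri(w,(322.5-.5,159.5-.5),sd,(336.2-.5-b[0],163.7-.5-b[1]));print("tip",X,e,"tool",R.T@(X-p))
Y=p+R@np.array([-.0042,-.0501,.1272])
for q in (X-L,Y-L): print("along",q@d,"perp tool",R.T@(q-(q@d)*d))
E
```

```text
ell w18 [321.59  93.27  27.69  30.85  91.14]
lens pred w18 [321.5396  93.8391] side [352.0761 174.2162]
tilt 36.81362075286852 +- 1.175447628175352 tip tool -0.0020071947435542537 [-0.0495  0.1271] disc r 0.0063334296775930735 cost 2.901359448487748
 res [ 0.4096 -0.2286  0.8045  0.0451 -0.0001  1.0058 -1.8725  0.6447]
tilt 36.81362016450774 +- 1.1754475340777961 tip tool -0.0020071947235158127 [-0.0495  0.1271] disc r 0.006333429622306554 cost 2.9013594484876806
 res [ 0.4096 -0.2286  0.8045  0.0451 -0.0001  1.0058 -1.8725  0.6447]
tip [0.6137 0.0123 0.1946] 0.003499415674714401 tool [-0.0029 -0.0503  0.1247]
along 0.0802409974216316 perp tool [-0.0004 -0.0002 -0.0002]
along 0.0784458043260256 perp tool [-0.0016  0.0011  0.0009]
```

View pics/t18.png

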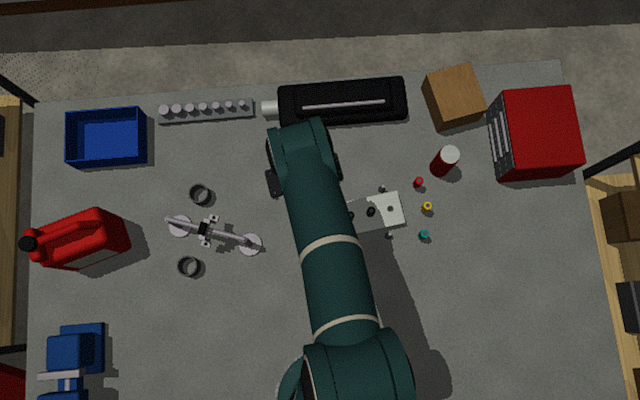

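Request:
{"fn": "arm_command", "kwargs": {
  "rows": [0,0,0,0,0,0,0,0,0,0,0,0,0,0,0,0,0,0,0,0,0,0,0,0,0,0,0,0,0,0,0,0,0,0,0,0,0,0,0,0]
}}

```text
time: 24.1
eef_pos: [0.5646, 0.0009, 0.3189]
eef_rot: [[0.171, -0.985, -0.0], [-0.985, -0.171, 0.0], [-0.0, 0.0, -1.0]]
wrist_force: [-0.1, -1.3, -1.2]
opening: 0.239
```

```bash
python3 - <<'E'
from h import *
snap("wrist","w19")
a=cv2.imread("pics/w18.png").astype(int);b=cv2.imread("pics/w19.png").astype(int)
print(np.abs(a-b)[140:285,290:360].mean(), np.abs(a-b)[140:285,290:360].max())
for im in(a,b): print([ (im[150:175,322].sum(1)).tolist()[i] for i in range(4,14)])
from bench import env,workorder
s=env.get_state();print(s["time"],s["eef_pos"],s["opening"],np.abs(s["qd"]).max())
print(workorder.finish_job())
E
```

```text
0.8003940886699508 42
[581, 580, 572, 511, 397, 330, 321, 330, 422, 514]
[579, 580, 572, 510, 398, 325, 323, 328, 419, 515]
24.15 [0.56455469 0.00091785 0.31893356] 0.2417034700609116 0.0016292454144834444
the job is handed in; nothing more can be done
None
```

The job is handed in at 24.15 s: the yoke hangs on the bar, released, and the injector is held in front of the inspection lens. The hand-in gives no verdict, so what follows rests on my own checks.

**What I did**
- **Yoke:** I lifted it by its lug, set it astride the middle of the bar and let go. Pictures taken after release show it upright and astride, and it is still there in the last top view.
- **Injector:** I drew it partly out and, because the gripper can only point down, tilted it in the fingers against the rim of its own empty bore. The first tilt came to only about 30°, so I went back and tilted it further before bringing it to the lens.

**Last checks**

| Check | Measured | Required |
|---|---|---|
| Nose tip to glass | about 78–80 mm | 65–95 mm (80 asked) |
| Tip off the line of sight | about 2 mm or less | within 14 mm |
| Injector tilt from vertical | about 37° | – |
| Line-of-sight tilt from vertical | 38–41° | – |
| Angle between them | about 1–4° | under 0.2 rad (11.5°) |

Over the last 1.2 s the injector did not move in the wrist picture, and the finger opening held at about 0.24.

**Disagreements**
- The side camera read about 2–4 pixels off from the top and wrist cameras, so I corrected it against known points.
- The injector tilt read about 41° in the bore and about 37° once lifted clear. Later readings stayed at 37°.
- The fingers hold the injector near the top of its head rather than mid-head, because it pivoted there while being tilted.

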